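# Reset the depth stop of a probe stand

### The job

The depth stop on the white probe stand has to be reset to the white setting block under its spindle. Slacken the steel lock nut by swinging its red-pinned handle anticlockwise (seen from above), turn the blue wing knob clockwise until you feel the spindle's foot bear snugly, not hard, on the block, then swing the handle clockwise until the nut is firmly tight again, without forcing it. Let go of everything, and leave the beaker, the reagent bottle and the lying probe where they are.

Things in the scene. Friction and masses are not known exactly. Their poses are not given: they have to be found in the camera images.
- stand: White C-shaped probe stand fixed to the bench. Origin at bench level on the upright axis shared by nut, spindle and knob; z up. Base plate 240 x 160 x 14 mm, reaching from 75 mm on the -x side of the axis to 165 mm on the +x side; column (44 x 70 mm) 125 mm from the axis on the +x side; arm 64 mm wide over the axis, its top 130 mm above the bench.
- nut: Steel lock nut, 52 mm dia, 18 mm tall. Origin on the stand's axis at its underside, about 145 mm above the bench, z up. Its handle is a flat bar (16 wide, top 161 mm above the bench) along the nut's own -x axis, with an upright 12 mm red pin 85 mm from the axis. Starts tight. Anticlockwise from above slackens it (slack after 0.35 to 0.6 rad; end stop beyond 1.1 rad); clockwise tightens.
- pin_grip (a point): Point in the nut's red pin, 12 mm below its top, about 191 mm above the bench. A slack nut, moved in small steps, holds against 0 to 2 N here. From first resistance the clamp builds up to 70 N in about 0.5 rad. Highest (jerky) push along the arc felt here while tightening: about 6 N at 20 N clamp, 9 N at 50 N (firm), 12 N at 80 N (good), 18 N at 130 N (forced). It stays tight when let go.
- washer: Brass washer (54 mm dia, 5 mm) under the nut, kept from turning by a key, resting on the spindle's flange. The tight nut clamps it there, which holds the spindle. As the spindle goes down the washer follows, so the nut must then be turned 0.5 to 1.2 rad farther clockwise than it first stood.
- spindle: Upright screw spindle with a blue wing knob on top. Origin on the stand's axis at the underside of its foot (a 30 mm dia steel disc, about 75 mm above the bench), z up. Clockwise from above lowers it 5 mm per rad; it stays where it is left. The wing is a flat bar 56 mm long (spindle's x axis), 12 mm thick (its y axis), 28 mm tall, from 185 to 213 mm above the bench.
- knob_grip (a point): Centre of the blue wing, on the axis, about 199 mm above the bench. With the nut slack, the torque held after each small turn (0.07 rad) stays within 0.05 N m of its first values. Once the sprung foot meets the block its force grows to 30 N in about 0.35 rad (55 N: 0.55 rad), and that torque rises: by about 0.2 N m at 15 to 30 N, 0.3 N m at 30 to 50 N. Snug is 8 to 55 N, best near 25 N.
- block: White ceramic setting block, 44 x 44 mm and about 60 mm tall, let into the stand's base under the spindle's foot. Origin at the centre of its underside. Its top starts about 1 to 4 mm below the foot, differing each time: too fine for measured heights, so feel for it.
- beaker: Glass beaker, 68 mm dia, 90 mm tall, standing beside the stand. Bystander. Origin at the centre of its underside.
- reagent: Amber reagent bottle, 60 mm dia, 130 mm tall, standing beside the stand. Bystander. Origin at the centre of its underside.
- probe: Lying electrode probe, 145 mm long, 16 mm thick, red head, on two small feet. Bystander. Origin below its shaft on the bench; its shaft lies along its x axis.

How it is judged:
On the way, in this order (a step that is already met when the one before it is completed fails the run):
1. the lock nut is slack: it clamps the washer with less than 2 N (contact force between nut and washer below 2 N), for 0.2 s.
2. with the nut slack, the spindle's foot bears on the block with 8 to 55 N (contact force between spindle and block between 8 and 55 N and contact force between nut and washer below 5 N), for 0.2 s.
3. the nut is tight again: it clamps the washer with more than 40 N (contact force between nut and washer above 40 N), for 0.2 s.
At the end, for the whole second after the job is handed in: The nut clamps the washer with 40 to 130 N, the spindle's foot bears on the block with 6 to 70 N, and the beaker, bottle and probe stand or lie within 20 mm of where they were, not tipped (contact force between nut and washer between 40 and 130 N and contact force between spindle and block between 6 and 70 N and distance of each of beaker, reagent, probe from where it was at the start of the episode below 0.02 m and angle between each of beaker, reagent, probe's own z axis and vertical below 0.15 rad); the robot touches nothing.
It fails at once if the block is crushed: the spindle's foot bears on it with more than 90 N (contact force between spindle and block above 90 N).
It fails at once if the nut is forced: it clamps with more than 130 N (contact force between nut and washer above 130 N).
It fails at once if a bystander is pushed more than 20 mm or tipped (distance of any of beaker, reagent, probe from where it was at the start of the episode above 0.02 m or angle between any of beaker, reagent, probe's own z axis and vertical above 0.3 rad).
It also fails if it takes over 64 s, if anything falls off the work surface, if the arm or the gripper's body presses on something with over 40 N, if the wrist force passes 120 N, or if a joint passes its speed limit or range.

### The arm

A 7-joint arm with a two-finger parallel gripper is mounted at the origin on the work surface. World frame = base frame: x ahead of the robot, y to its left, z up, the work surface at z = 0. Lengths are in m, angles in rad, forces in N, time in s.
With the tool pointing down it reaches from about 0.425 to 0.925 m from the base axis. Payload 6.8 kg.
Tool frame: the origin (TCP) lies at the very end of the fingers, on their centre line; the grasp point (between the pads) lies 19 mm behind it; z points along the fingers, y is the direction in which the jaws open and shut (so a half turn about z gives the same grasp; the last joint's range is limited). The gripper opens to 88 mm and grips with 3 to 60 N. Pads are 20 mm wide; open, the fingers measure 115 mm over their backs; the gripper's body (75 mm by 178 mm) begins 61 mm behind the grasp point.
Start: joints at [-1.405, 0.477, 0.022, 1.555, -0.011, 1.109, -0.083], TCP at [0.183, 0.65, 0.194] pointing down, gripper open.
Joint ranges: [-2.96, 2.96], [-0.34, 2.1], [-1.41, 1.46], [0.24, 2.44], [-1.37, 4.51], [0.17, 1.92], [-2.96, 2.96]. Speed limits (rad/s): [2.39, 2.39, 3.14, 3.14, 3.14, 3.14, 3.14].

### API

Orientations are given as a unit quaternion [x, y, z, w].
In Python, from plant import robot gives the robot as it stands.
- The arm moves only by the shell command python3 -m jog 'ROWS' [FORCE]. ROWS is text: rows parted by semicolons, each of 7 numbers parted by spaces: the turn, a rotation vector about the tool's x, y, z in rad, then the shift along the tool's x, y, z in m, then the closure, from 0 (fully open) to 1 (shut). A call has 1 to 20 rows; each row shifts and turns the pose as measured when the row begins, along the tool's axes as they then stand; what a row does not reach is not made up. A row lasts 1/10 s, in which the tool goes at most 50 mm and 8.59 degrees, less where a joint would pass 70% of its speed; a pose out of reach is approached as far as the arm can. A call is refused whole if a number of a shift passes 0.05 or a number of a turn 0.15, either way. A call with a gripper value outside its range is refused whole. The fingers move at their own pace and stop on an object; FORCE is the grip in N (left out, the last holds). Time passes only in rows, so rows that do not move let the fingers close. It gives the time, the measured TCP pose, the force and the opening at its end, in the units of the state.
- robot.observe(): the state, without advancing time (a new reading comes with each control period).
- robot.snapshot(name): name is "scene" or "top" or "wrist"; returns a dict with "pixels" (420x560x3 uint8, red, green, blue), "depth" (420x560 float32, m along the optical axis (not along the pixel's ray), 0 where there is no reading), "intrinsics" (3x3 intrinsics, pixels), "k1" (the pictures are not rectified: a ray, as slopes to the right and down, at radius r is drawn at 1 + k1 r^2 times it, then the intrinsics apply), "R" (3x3) and "t" (3): a world point X has camera coordinates R X + t. Camera axes: x right, y down, z forward; pixel columns grow to the right and rows downward; lengths in m; the calibration is good to about 2 mm. A picture is of the moment at which its call begins.
- robot.close_job(): hands the job in, once; it reports no verdict.
The state is a dict: "time": time; "joint_pos": joint angles; "joint_vel": joint speeds; "joint_efforts": joint torques, N m; "position": TCP position; "ee_rot": TCP orientation; "contact_force": force on the tool from outside, world axes, zero at the start; "moment": the same for the moment, N m; "width": finger opening in m.
Only numpy, scipy, OpenCV 4.12 (cv2) and the standard library are available. Lean on these libraries where they do the work, as an engineer would, in place of code of your own. Each camera call takes 0.05 s, during which the arm holds its last target.

## Working session

There is one attempt and no reset: what is moved stays moved. The work goes in short steps, Python scripts to look and compute and a shell command to move; the robot and the scene stay as the last step left them, time stands still between calls to the robot, and variables do not carry over. Pictures are saved under pics/ and viewed, and the job is handed in when it is done.

```bash
ls; mkdir -p pics; python3 - <<'E'
from plant import robot
import cv2
o=robot.observe()
for k,v in o.items(): print(k,v)
for n in ["scene","top","wrist"]:
    s=robot.snapshot(n)
    cv2.imwrite(f"pics/{n}0.png",s["pixels"][:,:,::-1])
    print(n,s["intrinsics"],s["k1"],s["R"],s["t"])
E
```

```text
pics
time 0.0
joint_pos [-1.40512275  0.47777953  0.02233578  1.55640782 -0.01144652  1.10931183
 -0.08308698]
joint_vel [-5.20642053e-04 -9.51697904e-04  1.08906643e-03  8.03472123e-04
 -6.18668322e-04  1.65738858e-03 -3.04456456e-05]
joint_efforts [ 5.43212918e-04 -5.82839048e+01  1.53474826e+00 -2.72615683e+01
 -5.43152390e-02  1.69108773e-02  1.80944512e-04]
position [0.18235669 0.64923991 0.19351394]
ee_rot [ 1.36428706e-01  9.90649493e-01 -8.88672408e-04 -3.30556984e-05]
contact_force [ 0.31203857  0.13603729 -0.8728879 ]
moment [ 0.03014448 -0.03680771 -0.01605937]
width 0.08795412254918447
scene [[532.42979871   0.         287.31324875]
 [  0.         532.42979871 204.4391839 ]
 [  0.           0.           1.        ]] -0.07369573016824839 [[-0.86672061  0.4987875   0.0025334 ]
 [ 0.30829953  0.53969709 -0.78337631]
 [-0.39210558 -0.67818735 -0.62154254]] [ 0.42664517 -0.10467457  1.3748834 ]
top [[414.14074974   0.         286.78119041]
 [  0.         414.14074974 208.20386324]
 [  0.           0.           1.        ]] -0.033069886491085554 [[-0.03019802 -0.99949978 -0.0093953 ]
 [-0.9930324   0.03107113 -0.11367164]
 [ 0.1139067   0.00589717 -0.99347395]] [0.10146907 0.55612923 1.0081174 ]
wrist [[334.0009094    0.         281.58642908]
 [  0.         334.0009094  208.53291543]
 [  0.           0.           1.        ]] -0.04953385942803439 [[ 0.27047181  0.96272731 -0.00106319]
 [ 0.93388435 -0.26209996  0.24323574]
 [ 0.23389103 -0.06678131 -0.96996662]] [-0.67397792 -0.02984018  0.3894485 ]
```

View pics/scene0.png

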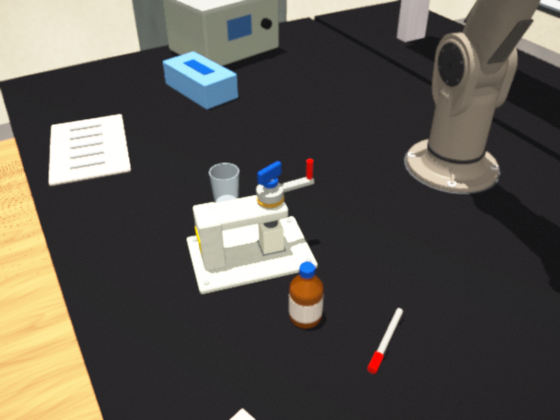

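View pics/top0.png

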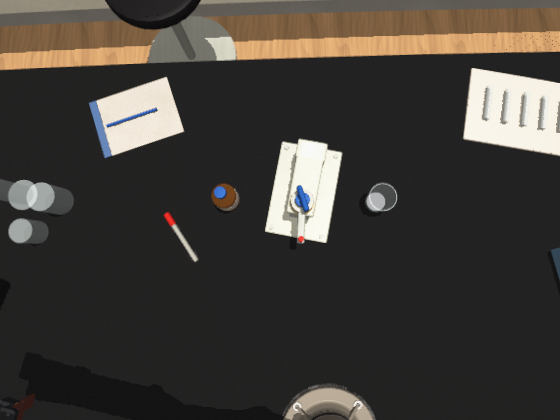

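View pics/wrist0.png

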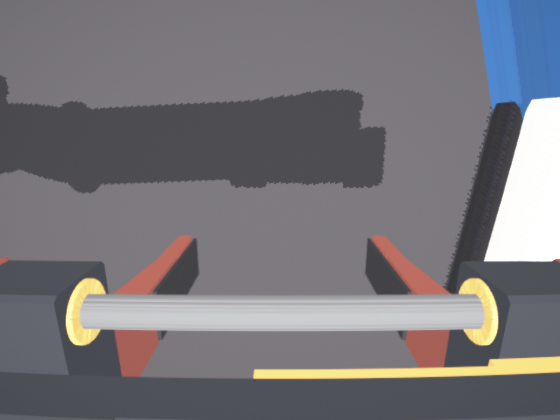

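Top view: the pin is at about (301,240), the wing at (303,198), the bottle at (225,195), the beaker at (380,198) and the probe at (180,237). In the scene view the pin is at (310,168) and the wing at (270,174). Next I'll measure these.

```bash
cat > h.py <<'E'
from plant import robot
import numpy as np, cv2
from scipy.spatial.transform import Rotation as Rot
def ray(s,u,v):
    K=s["intrinsics"];k=s["k1"]
    p=cv2.undistortPoints(np.array([[[u,v]]],float),K,np.array([k,0,0,0.]))[0,0]
    d=s["R"].T@np.array([p[0],p[1],1.]); c=-s["R"].T@s["t"]
    return c,d
def cloud(s):
    H,W=s["depth"].shape
    vv,uu=np.mgrid[:H,:W]
    p=cv2.undistortPoints(np.stack([uu,vv],-1).reshape(-1,1,2).astype(float),s["intrinsics"],np.array([s["k1"],0,0,0.]))[:,0]
    z=s["depth"].reshape(-1,1)
    X=(np.hstack([p*z,z])-s["t"])@s["R"]
    X[z[:,0]==0]=np.nan
    return X.reshape(H,W,3)
def tri(l):
    A=np.zeros((3,3));b=np.zeros(3)
    for s,u,v in l:
        c,d=ray(s,u,v);d=d/np.linalg.norm(d);P=np.eye(3)-np.outer(d,d);A+=P;b+=P@c
    X=np.linalg.solve(A,b)
    return X
def proj(s,X):
    x=s["R"]@X+s["t"];a=x[:2]/x[2];a=a*(1+s["k1"]*(a@a));K=s["intrinsics"]
    return K[0,0]*a[0]+K[0,2],K[1,1]*a[1]+K[1,2]
def st():
    o=robot.observe();print("t",o["time"],"p",np.round(o["position"],4),"F",np.round(o["contact_force"],2),"M",np.round(o["moment"],3),"w",round(o["width"],4));return o
def masks(s):
    hsv=cv2.cvtColor(s["pixels"],cv2.COLOR_RGB2HSV);h,sa,v=[hsv[...,i].astype(int) for i in range(3)]
    red=((h<8)|(h>172))&(sa>150)&(v>90)
    blue=(h>100)&(h<130)&(sa>150)&(v>60)
    return red,blue
E
python3 - <<'E'
from h import *
S=robot.snapshot("scene");T=robot.snapshot("top")
for n,s in (("scene",S),("top",T)):
    X=cloud(s)
    for c,m in zip(("red","blue"),masks(s)):
        nl,L,stt,cen=cv2.connectedComponentsWithStats(m.astype(np.uint8))
        for i in range(1,nl):
            if stt[i][4]>15:
                x=X[L==i];print(n,c,cen[i].round(1),stt[i],np.nanmedian(x,0).round(3),np.nanmin(x,0).round(3),np.nanmax(x,0).round(3))
X=cloud(T)
z=X[...,2]
# arm top: z 0.12..0.14
m=(z>.12)&(z<.14);m[:, :250]=0;m[:,350:]=0
pts=X[m];print(len(pts),cv2.minAreaRect(pts[:,:2].astype(np.float32)*1000))
m=(z>.008)&(z<.02);m[:, :250]=0;m[:,350:]=0;m[:130]=0;m[250:]=0
pts=X[m];print(len(pts),cv2.minAreaRect(pts[:,:2].astype(np.float32)*1000))
for nm,px in(("top",T),("scene",S)):
    im=px["pixels"][:,:,::-1]
    c=im[120:270,200:400] if nm=="top" else im[140:300,170:340]
    cv2.imwrite(f"pics/{nm}_z.png",cv2.resize(c,None,fx=4,fy=4 if nm=="top" else 3.7,interpolation=cv2.INTER_CUBIC)[:600])
E
```

```text
scene red [309.1 167.8] [306 158   8  21 143] [0.477 0.061 0.181] [ 0.3   -0.21  -0.004] [0.484 0.066 0.205]
scene red [374.8 362.3] [367 351  17  23 241] [0.547 0.391 0.012] [ 0.522  0.368 -0.004] [0.563 0.403 0.018]
scene blue [239.1  27. ] [229  16  21  23 359] [ 0.196 -0.845  0.13 ] [ 0.149 -0.864  0.098] [ 0.242 -0.828  0.161]
scene blue [198.6  66.7] [184  60  30  15 210] [ 0.402 -0.712  0.081] [ 0.372 -0.775  0.075] [ 0.429 -0.651  0.086]
scene blue [269.5 174.3] [257 161  25  27 475] [0.562 0.057 0.198] [ 0.38  -0.243 -0.004] [0.589 0.068 0.214]
scene blue [306.9 269.6] [299 262  17  16 206] [0.594 0.244 0.128] [0.579 0.225 0.114] [0.605 0.253 0.133]
top red [169.  218.5] [163 212  13  14  96] [0.544 0.387 0.014] [ 0.527  0.372 -0.002] [0.563 0.405 0.021]
top red [300.5 238.6] [298 236   6   6  23] [0.474 0.056 0.203] [0.47  0.051 0.201] [0.48  0.062 0.205]
top blue [131.2 117.3] [107 109  50  18  84] [0.816 0.488 0.015] [0.795 0.422 0.009] [0.836 0.554 0.019]
top blue [219.6 192.1] [214 187  12  11 108] [0.59  0.235 0.131] [0.578 0.224 0.123] [0.602 0.249 0.134]
top blue [302.2 198.8] [296 186  13  25 205] [0.559 0.051 0.211] [0.533 0.037 0.183] [0.584 0.063 0.217]
1621 ((618.6747436523438, 37.524147033691406), (69.99586486816406, 176.4135284423828), 77.7271728515625)
3536 ((624.0743408203125, 32.90900421142578), (167.1307830810547, 283.6631774902344), 77.63351440429688)
```

View pics/top_z.png

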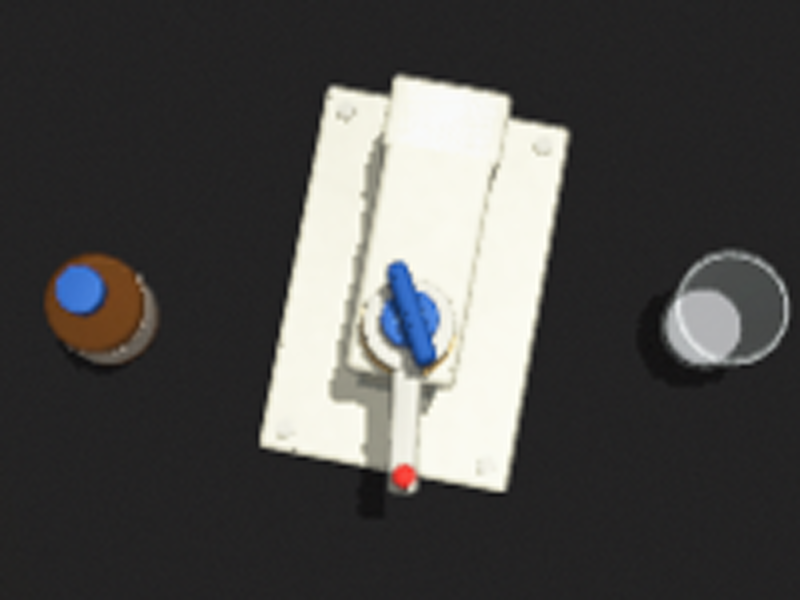

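View pics/scene_z.png

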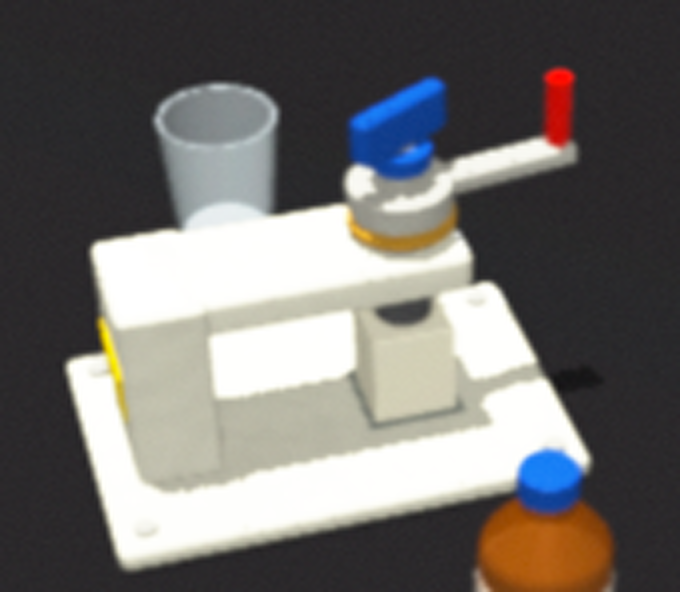

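The axis is at about (0.559, 0.051) and the pin at (0.474, 0.056), 85 mm apart, as the text says. The wing points about 17° from world x. I'll move up and over to the pin, turning the jaws so they open along the arc.

```bash
python3 -m jog '0 0 -0.07 0 0 -0.03 0.3; 0 0 -0.07 0 0 -0.03 0.3; 0 0 -0.07 0 0 -0.03 0.3; 0 0 0 -0.02 -0.036 0 0.3; 0 0 0 -0.02 -0.036 0 0.3; 0 0 0 -0.02 -0.036 0 0.3; 0 0 0 -0.02 -0.036 0 0.3; 0 0 0 -0.02 -0.036 0 0.3; 0 0 0 -0.02 -0.036 0 0.3; 0 0 0 -0.02 -0.036 0 0.3; 0 0 0 -0.02 -0.036 0 0.3; 0 0 0 -0.02 -0.036 0 0.3; 0 0 0 -0.02 -0.036 0 0.3; 0 0 0 -0.02 -0.036 0 0.3; 0 0 0 -0.02 -0.036 0 0.3'; python3 - <<'E'
from h import *
o=st();print(Rot.from_quat(o["ee_rot"]).as_matrix().round(3),o["joint_pos"].round(3))
s=robot.snapshot("wrist");cv2.imwrite("pics/w1.png",s["pixels"][:,:,::-1])
E
```

```text
time: 1.75
position: [0.4025, 0.1926, 0.2861]
ee_rot: [0.022, 1.0, 0.0, -0.001]
contact_force: [1.3, 0.0, 0.3]
width: 0.0614
t 1.75 p [0.4025 0.1926 0.2861] F [1.33 0.01 0.3 ] M [ 0.037 -0.073 -0.023] w 0.0614
[[-0.999  0.044 -0.001]
 [ 0.044  0.999  0.001]
 [ 0.001  0.001 -1.   ]] [-8.600e-01 -7.000e-03  2.760e-01  1.965e+00  1.000e-03  1.183e+00
  9.420e-01]
```

View pics/w1.png

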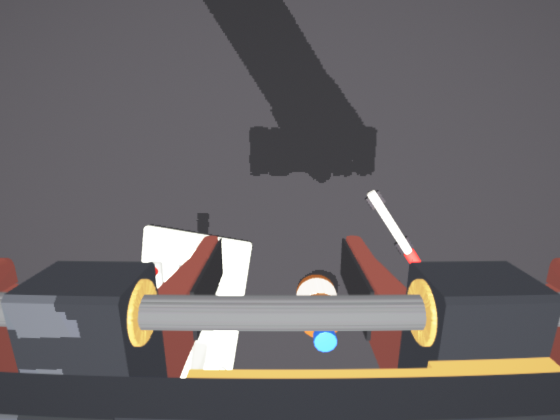

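The wrist picture shows the pin at the left edge (155,268), the bottle at (318,290) and the probe on the right. I'll move on over the pin.

```bash
python3 -m jog '0 0 0.01 -0.0155 -0.0267 0 0.3; 0 0 0.01 -0.0155 -0.0267 0 0.3; 0 0 0 -0.0155 -0.0267 0 0.3; 0 0 0 -0.0155 -0.0267 0 0.3; 0 0 0 -0.0155 -0.0267 0 0.3; 0 0 0 0 0 0 0.3'; python3 - <<'E'
from h import *
o=st();print(Rot.from_quat(o["ee_rot"]).as_matrix().round(3))
s=robot.snapshot("wrist");cv2.imwrite("pics/w2.png",s["pixels"][:,:,::-1])
X=cloud(s)
for c,m in zip(("red","blue"),masks(s)):
    nl,L,stt,cen=cv2.connectedComponentsWithStats(m.astype(np.uint8))
    for i in range(1,nl):
        if stt[i][4]>25:
            x=X[L==i];print(c,cen[i].round(1),stt[i],np.nanmedian(x,0).round(3),np.nanmin(x,0).round(3),np.nanmax(x,0).round(3))
E
```

```text
time: 2.4
position: [0.4762, 0.0394, 0.2873]
ee_rot: [0.039, 0.999, 0.0, 0.001]
contact_force: [0.2, 0.5, 0.2]
width: 0.0613
t 2.4 p [0.4762 0.0394 0.2873] F [0.16 0.48 0.19] M [0.003 0.034 0.004] w 0.0613
[[-0.997  0.079  0.002]
 [ 0.079  0.997  0.   ]
 [-0.002  0.    -1.   ]]
red [300.  198.2] [293 188  15  21 229] [0.472 0.055 0.203] [0.47  0.05  0.165] [0.481 0.061 0.205]
red [520.8 201.5] [510 188  21  25 277] [0.544 0.385 0.015] [ 0.525  0.371 -0.   ] [0.565 0.412 0.018]
blue [298.1 280.3] [284 261  31  35 838] [0.548 0.048 0.202] [0.448 0.035 0.178] [0.571 0.064 0.409]
```

View pics/w2.png

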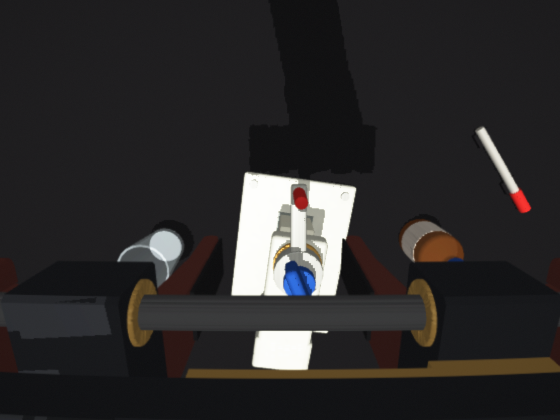

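The pin is at (300,198) between the jaws and the wing is at (298,280). I'll triangulate both with the top and scene views.

```bash
python3 - <<'E'
from h import *
W=robot.snapshot("wrist");S=robot.snapshot("scene")
for n,s in (("w",W),("s",S)):
    r,b=masks(s)
    nl,L,stt,cen=cv2.connectedComponentsWithStats(r.astype(np.uint8))
    for i in range(1,nl):
        if stt[i][4]>60: print(n,stt[i],cen[i])
im=W["pixels"][170:320,240:360,::-1];cv2.imwrite("pics/w2z.png",cv2.resize(im,None,fx=4,fy=4,interpolation=cv2.INTER_CUBIC))
# pin model reprojection
for p in ((.4745,.0555),(.475,.057)):
    for z in (.203,.165):
        print(p,z,[np.round(proj(s,np.array([*p,z])),1) for s in (W,S)])
T=robot.snapshot("top")
cv2.imwrite("pics/t2.png",T["pixels"][:,:,::-1])
X=cloud(T)
E
```

```text
w [291 189  14  21 228] [297.55701754 199.18859649]
w [508 190  21  24 273] [518.92307692 202.60805861]
s [315  64  37  22 341] [332.35483871  73.03225806]
s [313  87  12  27 201] [318.36318408 100.25870647]
s [306 159   8  21 142] [309.07746479 168.55633803]
s [367 351  17  23 241] [374.82987552 362.31120332]
(0.4745, 0.0555) 0.203 [array([298.2, 202.5]), array([309.9, 159. ])]
(0.4745, 0.0555) 0.165 [array([296.2, 193.4]), array([309.4, 175.2])]
(0.475, 0.057) 0.203 [array([300. , 202.9]), array([310.1, 159.5])]
(0.475, 0.057) 0.165 [array([297.8, 193.8]), array([309.6, 175.6])]
```

View pics/w2z.png

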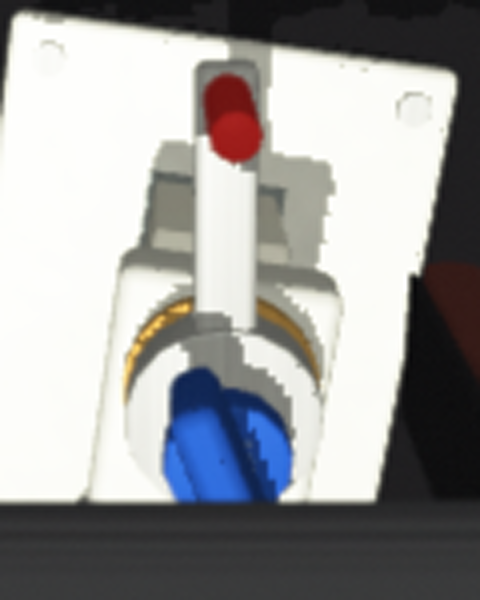

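```bash
python3 - <<'E'
from h import *
o=st();R=Rot.from_quat(o["ee_rot"]).as_matrix();print(R.round(3))
print("to pin (tool)",(R.T@(np.array([.4755,.056,.173])-o["position"])).round(4))
E
```

```text
t 2.6 p [0.4746 0.0446 0.2869] F [-0.63  0.74 -0.47] M [ 0.022 -0.027  0.019] w 0.0615
[[-0.997  0.071  0.001]
 [ 0.071  0.997  0.001]
 [-0.001  0.002 -1.   ]]
to pin (tool) [0.     0.0113 0.1139]
```

```bash
python3 -m jog '0 0 0 0 0.006 0.02 0.4; 0 0 0 0 0.005 0.02 0.4; 0 0 0 0 0 0.02 0.4; 0 0 0 0 0 0.005 0.4;0 0 0 0 0 0 0.4'; python3 - <<'E'
from h import *
o=st();R=Rot.from_quat(o["ee_rot"]).as_matrix();print(R.round(3))
print("to pin (tool)",(R.T@(np.array([.4755,.056,.173])-o["position"])).round(4))
s=robot.snapshot("wrist");cv2.imwrite("pics/w3.png",s["pixels"][:,:,::-1])
E
```

```text
time: 3.1
position: [0.4743, 0.0634, 0.2208]
ee_rot: [0.03, 1.0, 0.002, 0.001]
contact_force: [-0.1, 0.2, -0.8]
width: 0.0523
t 3.1 p [0.4743 0.0634 0.2208] F [-0.06  0.18 -0.77] M [ 0.034 -0.013 -0.044] w 0.0523
[[-0.998  0.059  0.002]
 [ 0.059  0.998  0.004]
 [-0.002  0.004 -1.   ]]
to pin (tool) [-0.0016 -0.0075  0.0478]
```

View pics/w3.png

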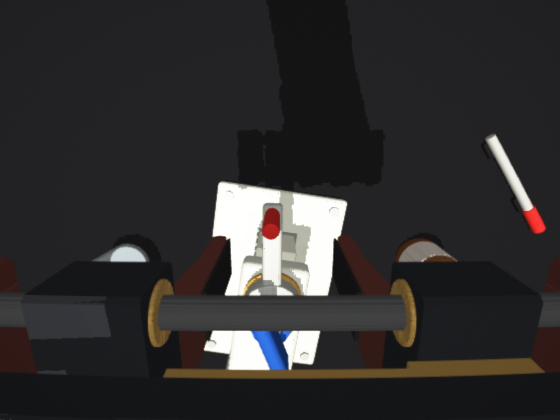

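The pin is at (271,220), slightly left of the jaw centre, which matches the computed −7.5 mm. I'll descend and grip gently.

```bash
python3 -m jog '0 0 0 -0.001 -0.004 0.0 0.4; 0 0 0 -0.001 -0.003 0 0.4; 0 0 0 0 0 0 0.4;0 0 0 0 0 0.01 0.4; 0 0 0 0 0 0.01 0.4; 0 0 0 0 0 0.01 0.4;0 0 0 0 0 0.01 0.4;0 0 0 0 0 0 0.4;0 0 0 0 0 0 0.4'; python3 - <<'E'
from h import *
o=st();R=Rot.from_quat(o["ee_rot"]).as_matrix();print(R.round(3))
print("to pin (tool)",(R.T@(np.array([.4755,.056,.173])-o["position"])).round(4))
s=robot.snapshot("wrist");cv2.imwrite("pics/w4.png",s["pixels"][:,:,::-1])
E
```

```text
time: 4.05
position: [0.4774, 0.0562, 0.1796]
ee_rot: [0.03, 1.0, 0.003, 0.003]
contact_force: [0.4, -0.3, 0.2]
width: 0.0527
t 4.05 p [0.4774 0.0562 0.1796] F [ 0.36 -0.27  0.21] M [ 0.017 -0.022 -0.002] w 0.0527
[[-0.998  0.059  0.005]
 [ 0.06   0.998  0.006]
 [-0.005  0.006 -1.   ]]
to pin (tool) [ 0.0019 -0.0003  0.0066]
```

View pics/w4.png

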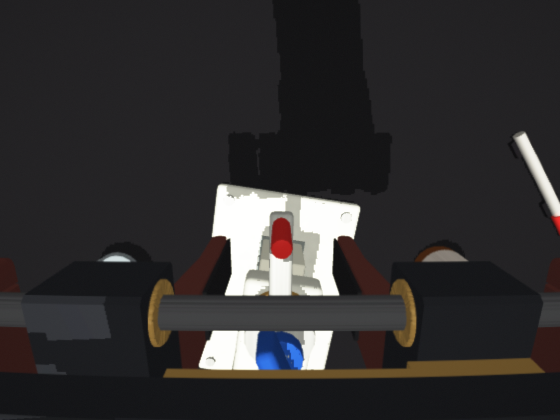

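The pin is centred at (282,245). I'll lower and close.

```bash
python3 -m jog '0 0 0 0.001 0 0.006 0.4;0 0 0 0 0 0 0.6;0 0 0 0 0 0 0.9;0 0 0 0 0 0 1;0 0 0 0 0 0 1;0 0 0 0 0 0 1;0 0 0 0 0 0 1' 30; python3 - <<'E'
from h import *
o=st();print(o["joint_pos"].round(3))
E
```

```text
time: 4.8
position: [0.4772, 0.0561, 0.1743]
ee_rot: [0.03, 1.0, 0.003, 0.004]
contact_force: [-1.1, -0.9, 6.7]
width: 0.008
t 4.8 p [0.4772 0.0561 0.1743] F [-1.08 -0.9   6.72] M [-0.043  0.169  0.011] w 0.008
[-0.646  0.177  0.456  2.06  -0.104  0.916  1.378]
```

The width is 8 mm, less than the 12 mm pin, so I'll take a look.

```bash
python3 - <<'E'
from h import *
for n in("wrist","scene"):
    s=robot.snapshot(n)
    im=s["pixels"][:,:,::-1]
    im=im[180:380,180:400] if n=="wrist" else im[100:250,220:390]
    cv2.imwrite(f"pics/g_{n}.png",cv2.resize(im,None,fx=3.5,fy=3,interpolation=cv2.INTER_CUBIC))
st()
E
```

```text
t 4.9 p [0.4779 0.0565 0.1751] F [-2.4  -0.07  8.83] M [-0.106  0.388  0.002] w 0.0015
```

View pics/g_wrist.png

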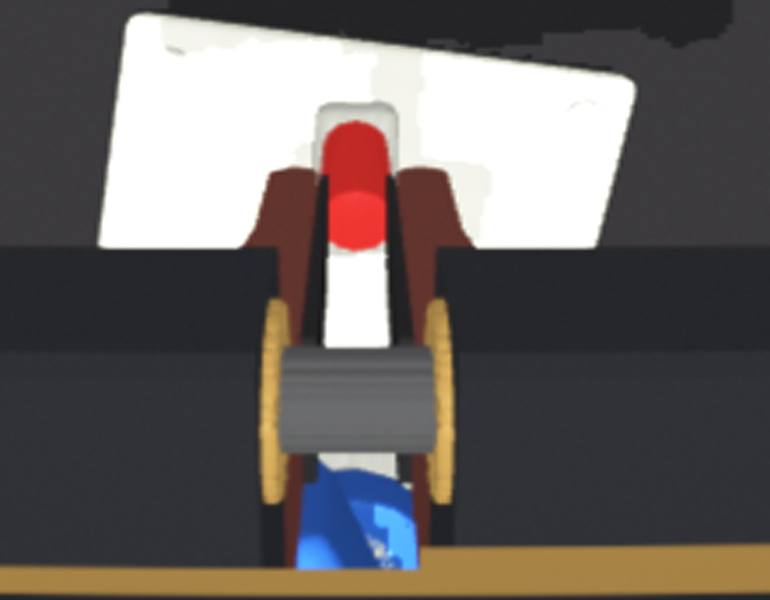

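View pics/g_scene.png

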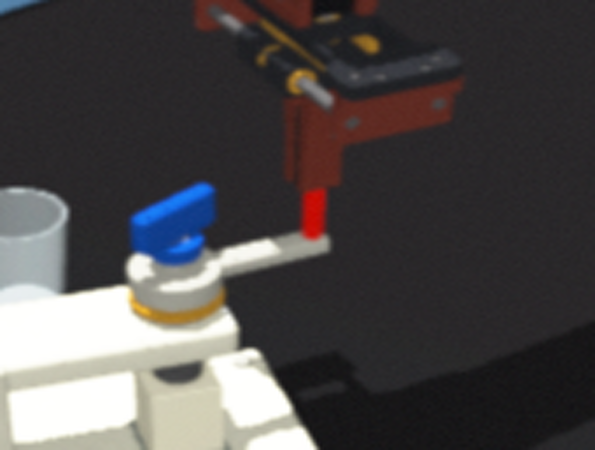

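```bash
python3 -m jog '0 0 0 0 0 0 1;0 0 0 0 0 0 1;0 0 0 0 0 0 1' 10; python3 - <<'E'
from h import *
st()
for n in("wrist","scene"):
    s=robot.snapshot(n)
    im=s["pixels"][:,:,::-1]
    im=im[180:380,180:400] if n=="wrist" else im[100:250,220:390]
    cv2.imwrite(f"pics/g2_{n}.png",cv2.resize(im,None,fx=3.5,fy=3,interpolation=cv2.INTER_CUBIC))
E
```

```text
time: 5.2
position: [0.4784, 0.0567, 0.1757]
ee_rot: [0.03, 1.0, 0.004, 0.005]
contact_force: [-0.6, 0.7, -0.1]
width: 0.0002
t 5.2 p [0.4784 0.0567 0.1757] F [-0.6   0.65 -0.11] M [-0.018 -0.027 -0.025] w 0.0002
```

View pics/g2_wrist.png

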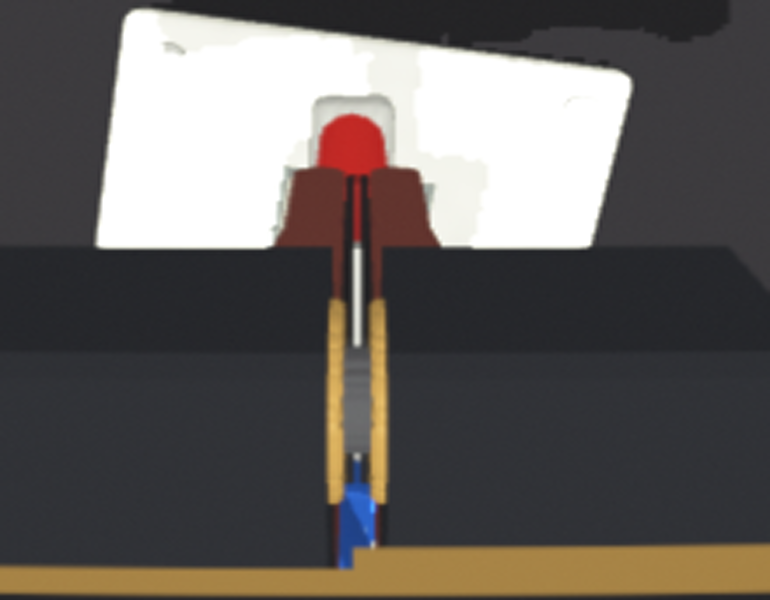

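View pics/g2_scene.png

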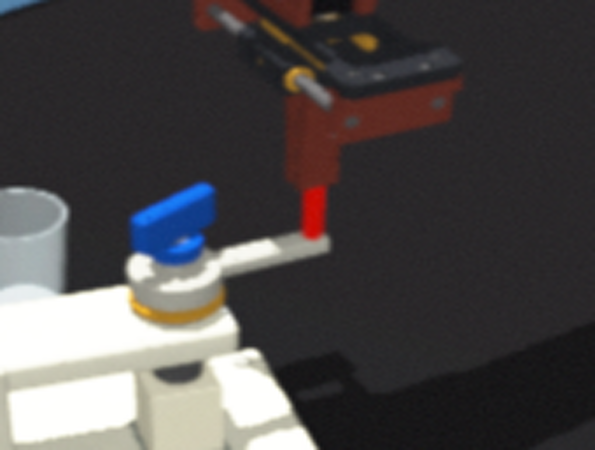

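The jaws closed completely, so the pin slipped out. I need to find out where the fingertips really are relative to the pin.

```bash
python3 - <<'E'
from h import *
o=st();p=o["position"];R=Rot.from_quat(o["ee_rot"]).as_matrix()
S=robot.snapshot("scene");W=robot.snapshot("wrist");T=robot.snapshot("top")
print("TCP px scene",proj(S,p),"wrist",proj(W,p),"grasp",proj(S,p-.019*R[:,2]),"pintop",proj(S,np.array([.4755,.056,.203])),proj(W,np.array([.4755,.056,.203])))
X=cloud(S)
for v in range(140,182,3):
    print(v,[(u,*(X[v,u]*1000).round(0)) for u in (303,306,309,312,315)])
E
```

```text
t 5.3 p [0.4783 0.0566 0.1756] F [-0.74 -0.54  0.13] M [ 0.073 -0.031 -0.016] w 0.0006
TCP px scene (np.float64(308.18101106777135), np.float64(171.564322532431)) wrist (np.float64(282.08489702669704), np.float64(237.56348884986906)) grasp (np.float64(308.48272978446687), np.float64(163.42343829210986)) pintop (np.float64(309.63244645869287), np.float64(159.30797588700182)) (np.float64(281.0790849167352), np.float64(250.1750154373043))
140 [(303, np.float64(489.0), np.float64(52.0), np.float64(248.0)), (306, np.float64(489.0), np.float64(63.0), np.float64(254.0)), (309, np.float64(488.0), np.float64(71.0), np.float64(258.0)), (312, np.float64(481.0), np.float64(70.0), np.float64(256.0)), (315, np.float64(515.0), np.float64(132.0), np.float64(299.0))]
143 [(303, np.float64(489.0), np.float64(51.0), np.float64(241.0)), (306, np.float64(489.0), np.float64(63.0), np.float64(248.0)), (309, np.float64(487.0), np.float64(70.0), np.float64(251.0)), (312, np.float64(480.0), np.float64(70.0), np.float64(249.0)), (315, np.float64(515.0), np.float64(132.0), np.float64(293.0))]
146 [(303, np.floa
[... 3137 characters left out ...]
p.float64(328.0), np.float64(-145.0), np.float64(-3.0))]
176 [(303, np.float64(363.0), np.float64(-146.0), np.float64(-1.0)), (306, np.float64(355.0), np.float64(-145.0), np.float64(-3.0)), (309, np.float64(481.0), np.float64(65.0), np.float64(171.0)), (312, np.float64(472.0), np.float64(60.0), np.float64(165.0)), (315, np.float64(336.0), np.float64(-133.0), np.float64(-2.0))]
179 [(303, np.float64(488.0), np.float64(54.0), np.float64(160.0)), (306, np.float64(484.0), np.float64(59.0), np.float64(161.0)), (309, np.float64(480.0), np.float64(63.0), np.float64(163.0)), (312, np.float64(475.0), np.float64(66.0), np.float64(162.0)), (315, np.float64(343.0), np.float64(-121.0), np.float64(-1.0))]
```

The closed fingertips sit at about z = 0.203, on top of the pin, though the reported TCP is 0.176. I'll open and see where the open tips stand.

```bash
python3 -m jog '0 0 0 0 0 0 0.7;0 0 0 0 0 0 0.7;0 0 0 0 0 0 0.7;0 0 0 0 0 0 0.7' 30; python3 - <<'E'
from h import *
o=st();p=o["position"];R=Rot.from_quat(o["ee_rot"]).as_matrix()
S=robot.snapshot("scene");
print("TCP px scene",proj(S,p),"y+",proj(S,p+.014*R[:,1]),proj(S,p-.014*R[:,1]))
X=cloud(S)
x=X[120:185,285:330].reshape(-1,3)
sel=(np.abs(x[:,0]-.478)<.03)&(np.abs(x[:,1]-.057)<.05)&(x[:,2]>.165)
hsv=cv2.cvtColor(S["pixels"],cv2.COLOR_RGB2HSV)[120:185,285:330].reshape(-1,3)
for y0 in np.arange(.02,.10,.005):
    q=sel&(np.abs(x[:,1]-y0)<.0025)&~((hsv[:,1]>200)&(hsv[:,2]>180))
    if q.sum(): print(y0.round(3),q.sum(),x[q].min(0).round(3),x[q].max(0).round(3))
im=S["pixels"][100:200,240:380,::-1]
cv2.imwrite("pics/g3.png",cv2.resize(im,None,fx=5,fy=5,interpolation=cv2.INTER_CUBIC))
W=robot.snapshot("wrist");cv2.imwrite("pics/g3w.png",W["pixels"][:,:,::-1])
E
```

```text
time: 5.85
position: [0.4782, 0.0566, 0.1754]
ee_rot: [0.03, 1.0, 0.004, 0.005]
contact_force: [-0.4, 0.3, -0.1]
width: 0.0256
t 5.85 p [0.4782 0.0566 0.1754] F [-0.36  0.31 -0.11] M [0.024 0.048 0.038] w 0.0256
TCP px scene (np.float64(308.24744550840387), np.float64(171.62257125283386)) y+ (np.float64(311.6758550232723), np.float64(175.29112287961394)) (np.float64(304.883442253592), np.float64(168.02364163953774))
0.03 1 [0.487 0.03  0.26 ] [0.487 0.03  0.26 ]
0.035 20 [0.486 0.034 0.209] [0.489 0.037 0.262]
0.04 62 [0.473 0.038 0.202] [0.508 0.042 0.289]
0.045 143 [0.472 0.043 0.202] [0.504 0.047 0.288]
0.05 4 [0.477 0.048 0.208] [0.489 0.048 0.253]
0.055 11 [0.48  0.053 0.167] [0.506 0.057 0.297]
0.06 20 [0.472 0.058 0.166] [0.506 0.062 0.298]
0.065 11 [0.473 0.063 0.165] [0.476 0.064 0.189]
0.07 9 [0.489 0.069 0.226] [0.49  0.072 0.26 ]
0.075 64 [0.471 0.073 0.202] [0.506 0.077 0.307]
0.08 213 [0.467 0.078 0.204] [0.508 0.082 0.308]
0.085 36 [0.475 0.083 0.239] [0.508 0.087 0.31 ]
0.09 13 [0.497 0.088 0.305] [0.507 0.092 0.311]
0.095 36 [0.493 0.093 0.287] [0.508 0.097 0.309]
```

View pics/g3.png

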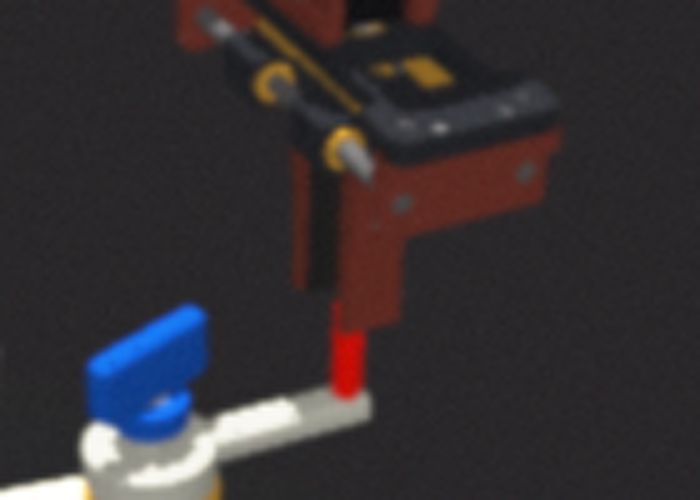

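View pics/g3w.png

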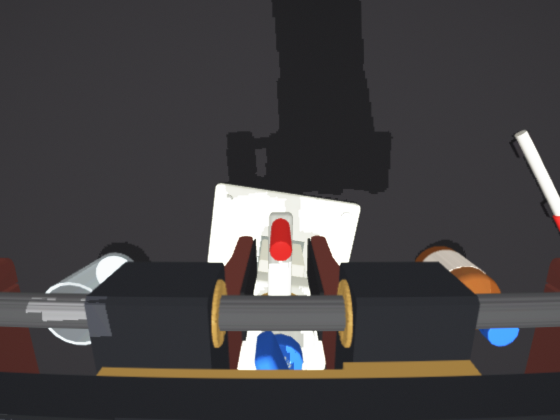

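The open tips are also at z ≈ 0.203, so the real finger ends are about 27 mm above the reported TCP. The lateral position agrees. I'll allow for that and descend another 20 mm, then check.

```bash
python3 -m jog '0 0 0 0.002 0 0.005 0.65;0 0 0 0 0 0.01 0.65;0 0 0 0 0 0.008 0.65;0 0 0 0 0 0 0.65;0 0 0 0 0 0 0.65' 30; python3 - <<'E'
from h import *
o=st();p=o["position"];R=Rot.from_quat(o["ee_rot"]).as_matrix()
print(R.round(3))
S=robot.snapshot("scene");
X=cloud(S)
x=X[120:190,285:330].reshape(-1,3)
sel=(np.abs(x[:,0]-.478)<.03)&(np.abs(x[:,1]-.057)<.05)&(x[:,2]>.165)
for y0 in np.arange(.03,.09,.005):
    q=sel&(np.abs(x[:,1]-y0)<.0025)
    if q.sum(): print(y0.round(3),q.sum(),x[q].min(0).round(3),x[q].max(0).round(3))
im=S["pixels"][100:200,240:380,::-1]
cv2.imwrite("pics/g4.png",cv2.resize(im,None,fx=5,fy=5,interpolation=cv2.INTER_CUBIC))
W=robot.snapshot("wrist");cv2.imwrite("pics/g4w.png",W["pixels"][:,:,::-1])
E
```

```text
time: 6.45
position: [0.4757, 0.0569, 0.1497]
ee_rot: [0.03, 1.0, 0.004, 0.004]
contact_force: [0.3, 0.1, -0.1]
width: 0.0308
t 6.45 p [0.4757 0.0569 0.1497] F [ 0.29  0.1  -0.13] M [ 0.035 -0.044 -0.049] w 0.0308
[[-0.998  0.06   0.008]
 [ 0.06   0.998  0.007]
 [-0.008  0.008 -1.   ]]
0.03 35 [0.484 0.028 0.176] [0.508 0.032 0.282]
0.035 69 [0.483 0.033 0.177] [0.508 0.037 0.285]
0.04 219 [0.449 0.038 0.175] [0.507 0.042 0.283]
0.045 56 [0.469 0.043 0.18 ] [0.504 0.047 0.291]
0.05 15 [0.454 0.048 0.201] [0.503 0.052 0.292]
0.055 25 [0.453 0.053 0.167] [0.504 0.057 0.295]
0.06 46 [0.453 0.058 0.167] [0.505 0.062 0.297]
0.065 10 [0.484 0.063 0.182] [0.505 0.067 0.3  ]
0.07 18 [0.486 0.069 0.241] [0.499 0.072 0.302]
0.075 75 [0.461 0.073 0.179] [0.507 0.077 0.303]
0.08 236 [0.459 0.078 0.176] [0.508 0.082 0.302]
0.085 161 [0.459 0.083 0.181] [0.507 0.087 0.302]
```

View pics/g4.png

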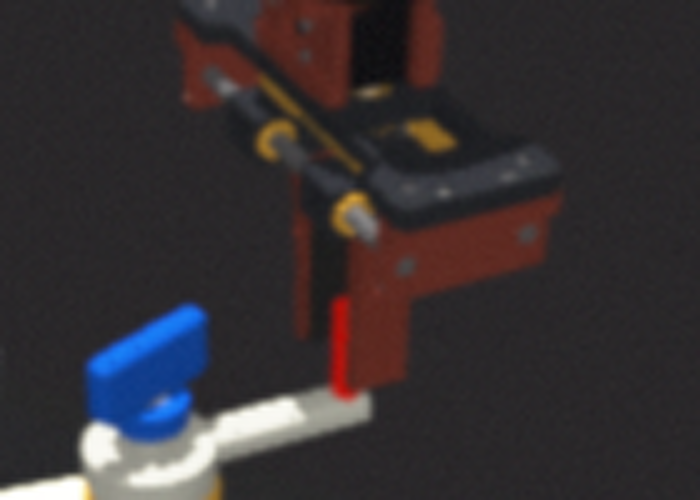

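View pics/g4w.png

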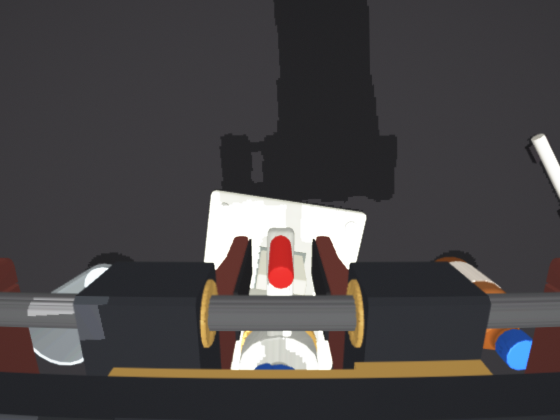

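The tips are now at z ≈ 0.176, with the pin at (281,262) between the pads. Closing.

```bash
python3 -m jog '0 0 0 0 0 0 1;0 0 0 0 0 0 1;0 0 0 0 0 0 1;0 0 0 0 0 0 1;0 0 0 0 0 0 1' 30; python3 -m jog '0 0 0 0 0 0 1;0 0 0 0 0 0 1' 
```

```text
time: 7.05
position: [0.4763, 0.0564, 0.1506]
ee_rot: [0.03, 1.0, 0.004, 0.005]
contact_force: [-0.6, 0.6, -1.6]
width: 0.0113
time: 7.25
position: [0.4762, 0.0564, 0.1505]
ee_rot: [0.03, 1.0, 0.004, 0.005]
contact_force: [0.5, -0.7, -0.4]
width: 0.0115
```

Held at 11.5 mm. Now I'll swing anticlockwise, a few rows first.

```bash
python3 -m jog '0 0 -0.05 -0.0001 -0.0043 0 1;0 0 -0.05 -0.0001 -0.0043 0 1;0 0 -0.05 -0.0001 -0.0043 0 1;0 0 -0.05 -0.0001 -0.0043 0 1'; python3 - <<'E'
from h import *
o=st();R=Rot.from_quat(o["ee_rot"]).as_matrix();print(R.round(3)); print("F tool",(R.T@o["contact_force"]).round(2))
d=o["position"][:2]-[.56,.051];print(np.hypot(*d),np.degrees(np.arctan2(*d[::-1]))%360)
E
```

```text
time: 7.65
position: [0.4763, 0.0459, 0.151]
ee_rot: [-0.075, 0.997, 0.007, 0.005]
contact_force: [-3.1, 3.5, 3.0]
width: 0.011
t 7.65 p [0.4763 0.0459 0.151 ] F [-3.1   3.48  3.01] M [ 0.766  0.592 -0.199] w 0.011
[[-0.989 -0.15   0.008]
 [-0.15   0.989  0.015]
 [-0.01   0.014 -1.   ]]
F tool [ 2.51  3.95 -2.98]
0.08387990832881743 183.5134930471456
```

```bash
python3 -m jog '0 0 -0.03 -0.0001 -0.006 0 1;0 0 -0.04 -0.0001 -0.006 0 1;0 0 -0.05 -0.0001 -0.006 0 1;0 0 -0.05 -0.0001 -0.006 0 1'; python3 - <<'E'
from h import *
o=st();R=Rot.from_quat(o["ee_rot"]).as_matrix();print(R.round(3)); print("F tool",(R.T@o["contact_force"]).round(2))
d=o["position"][:2]-[.56,.051];print(np.hypot(*d),np.degrees(np.arctan2(*d[::-1]))%360)
E
```

```text
time: 8.05
position: [0.4781, 0.032, 0.1517]
ee_rot: [-0.167, 0.986, 0.013, 0.002]
contact_force: [-5.5, 4.2, 6.5]
width: 0.0113
t 8.05 p [0.4781 0.032  0.1517] F [-5.48  4.16  6.52] M [ 0.873  1.208 -0.104] w 0.0113
[[-0.944 -0.329  0.   ]
 [-0.329  0.944  0.027]
 [-0.009  0.025 -1.   ]]
F tool [ 3.75  5.89 -6.41]
0.08404705812105889 193.04881228977132
```

```bash
python3 -m jog '0.01 0.004 -0.02 -0.0003 -0.007 0 1;0.01 0.004 -0.04 -0.0003 -0.007 0 1;0.005 0 -0.05 -0.0003 -0.007 0 1;0 0 -0.06 -0.0003 -0.007 0 1'; python3 - <<'E'
from h import *
o=st();R=Rot.from_quat(o["ee_rot"]).as_matrix();print(R.round(3)); print("F tool",(R.T@o["contact_force"]).round(2))
d=o["position"][:2]-[.56,.051];print(np.hypot(*d),np.degrees(np.arctan2(*d[::-1]))%360)
E
```

```text
time: 8.45
position: [0.4832, 0.015, 0.1527]
ee_rot: [-0.257, 0.966, 0.007, -0.004]
contact_force: [-7.5, 4.3, 8.4]
width: 0.0112
t 8.45 p [0.4832 0.015  0.1527] F [-7.48  4.28  8.39] M [ 0.899  1.405 -0.043] w 0.0112
[[-0.868 -0.496 -0.012]
 [-0.496  0.868  0.011]
 [ 0.005  0.016 -1.   ]]
F tool [ 4.41  7.56 -8.25]
0.08483860150118085 205.0790593085871
```

```bash
python3 -m jog '0 0 0 0.0005 0 0 1;0 0 0 0 0 0 1;0 0 0 0 0 0 1'; python3 - <<'E'
from h import *
o=st();R=Rot.from_quat(o["ee_rot"]).as_matrix(); print("F tool",(R.T@o["contact_force"]).round(2))
E
python3 -m jog '0 0 -0.03 -0.0003 -0.007 0 1;0 0 -0.05 -0.0003 -0.007 0 1;0 0 0 0 0 0 1;0 0 0 0 0 0 1'; python3 - <<'E'
from h import *
o=st();R=Rot.from_quat(o["ee_rot"]).as_matrix();print(R.round(3)); print("F tool",(R.T@o["contact_force"]).round(2))
d=o["position"][:2]-[.56,.051];print(np.hypot(*d),np.degrees(np.arctan2(*d[::-1]))%360)
E
```

```text
time: 8.75
position: [0.4835, 0.0144, 0.1529]
ee_rot: [-0.257, 0.967, 0.007, -0.004]
contact_force: [-0.2, -0.3, -1.1]
width: 0.0111
t 8.75 p [0.4835 0.0144 0.1529] F [-0.24 -0.31 -1.09] M [-0.107 -0.203  0.025] w 0.0111
F tool [ 0.35 -0.17  1.09]
time: 9.15
position: [0.4875, 0.0064, 0.1535]
ee_rot: [-0.297, 0.955, 0.01, -0.006]
contact_force: [0.2, -0.7, -3.2]
width: 0.0111
t 9.15 p [0.4875 0.0064 0.1535] F [ 0.16 -0.74 -3.2 ] M [-0.172 -0.394  0.152] w 0.0111
[[-0.823 -0.567 -0.018]
 [-0.568  0.823  0.015]
 [ 0.006  0.023 -1.   ]]
F tool [ 0.27 -0.77  3.19]
0.08507121244176544 211.606066453673
```

```bash
python3 -m jog '0.005 0 -0.03 -0.0003 -0.007 -0.0005 1;0.01 0 -0.05 -0.0003 -0.007 -0.0005 1;0 0 0 0 0 0 1;0 0 0 0 0 0 1'; python3 - <<'E'
from h import *
o=st();R=Rot.from_quat(o["ee_rot"]).as_matrix();print(R.round(3)); print("F tool",(R.T@o["contact_force"]).round(2))
d=o["position"][:2]-[.56,.051];print(np.hypot(*d),np.degrees(np.arctan2(*d[::-1]))%360)
E
```

```text
time: 9.55
position: [0.492, -0.0005, 0.1539]
ee_rot: [-0.337, 0.941, 0.007, -0.007]
contact_force: [-0.6, -0.8, -0.7]
width: 0.0114
t 9.55 p [ 0.492  -0.0005  0.1539] F [-0.64 -0.84 -0.72] M [-0.153 -0.218  0.175] w 0.0114
[[-0.773 -0.635 -0.018]
 [-0.635  0.773  0.008]
 [ 0.009  0.017 -1.   ]]
F tool [ 1.02 -0.25  0.72]
0.0852914203271417 217.11191803550398
```

The nut is at 0.71 rad and the held force is under 1 N, so it's slack. Release, rise and refine the axis.

```bash
python3 -m jog '0 0 0 0 0 0 0.6;0 0 0 0 0 0 0.6;0.008 -0.004 0 0 0 -0.02 0.6;0.009 -0.004 0 0 0 -0.025 0.6;0 0 0.1 0 0 -0.025 0.5;0 0 0.1 0 0 0 0.5;0 0 0.1 0 0 0 0.5;0 0 0.09 0 0 0 0.5;0 0 0 0 0 0 0.5'; python3 - <<'E'
from h import *
from scipy.optimize import least_squares
P=np.array([[.4762,.0564],[.4763,.0459],[.4781,.032],[.4835,.0144],[.4875,.0064],[.492,-.0005]])
f=least_squares(lambda c:np.hypot(*(P-c).T)-.085,[.56,.05]);print(f.x,f.fun*1e3)
o=st();R=Rot.from_quat(o["ee_rot"]).as_matrix();print(R.round(3))
T=robot.snapshot("top");S=robot.snapshot("scene");W=robot.snapshot("wrist")
for n,s in (("t",T),("s",S),("w",W)):
    X=cloud(s);r,b=masks(s)
    nl,L,stt,cen=cv2.connectedComponentsWithStats(b.astype(np.uint8))
    for i in range(1,nl):
        if stt[i][4]>60:
            x=X[L==i]; x=x[np.hypot(x[:,0]-.56,x[:,1]-.051)<.04]
            if len(x)>10:
                t=x[x[:,2]>.208]
                print(n,stt[i],cen[i].round(1),len(t)); 
                if len(t)>5:
                    (c,wh,a)=cv2.minAreaRect((t[:,:2]*1000).astype(np.float32));u,sv,vt=np.linalg.svd(t[:,:2]-t[:,:2].mean(0));print(c,wh,a,t.mean(0),vt[0],np.degrees(np.arctan2(vt[0][1],vt[0][0])))
cv2.imwrite("pics/k1.png",W["pixels"][:,:,::-1])
im=S["pixels"][100:220,220:360,::-1];cv2.imwrite("pics/k1s.png",cv2.resize(im,None,fx=5,fy=5,interpolation=cv2.INTER_CUBIC))
E
```

```text
time: 10.45
position: [0.4917, 0.001, 0.2257]
ee_rot: [-0.138, 0.99, 0.001, -0.001]
contact_force: [0.6, 0.5, -0.3]
width: 0.0441
[0.56112226 0.04905329] [ 0.23945349 -0.11914797 -0.24440826  0.00626851  0.08548774  0.04948716]
t 10.45 p [0.4917 0.001  0.2257] F [ 0.58  0.51 -0.28] M [ 0.054 -0.029  0.032] w 0.0441
[[-0.962 -0.273 -0.003]
 [-0.273  0.962  0.002]
 [ 0.003  0.002 -1.   ]]
t [296 186  13  25 196] [302.3 198.6] 133
(558.7694702148438, 50.48622512817383) (52.95745086669922, 11.206369400024414) 16.085323333740234 [0.5580369  0.05017173 0.21302183] [-0.96349257 -0.26773508] -164.47046463601419
s [257 160  25  28 450] [269.1 174.1] 120
(562.44873046875, 52.168758392333984) (55.07198715209961, 12.527113914489746) 17.099506378173828 [0.56306014 0.05354927 0.21107898] [0.96040424 0.27861031] 16.177281075423174
w [312 288  14   7  85] [318.4 291.4] 0
w [307 331  23  38 696] [319.3 348.8] 634
(569.1056518554688, 51.933982849121094) (33.794151306152344, 12.26298713684082) 16.90128517150879 [0.56888194 0.05130468 0.21265257] [0.96083666 0.27711533] 16.088113620513077
```

View pics/k1.png

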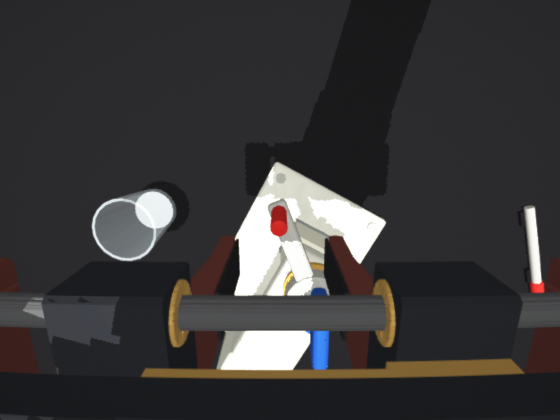

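View pics/k1s.png

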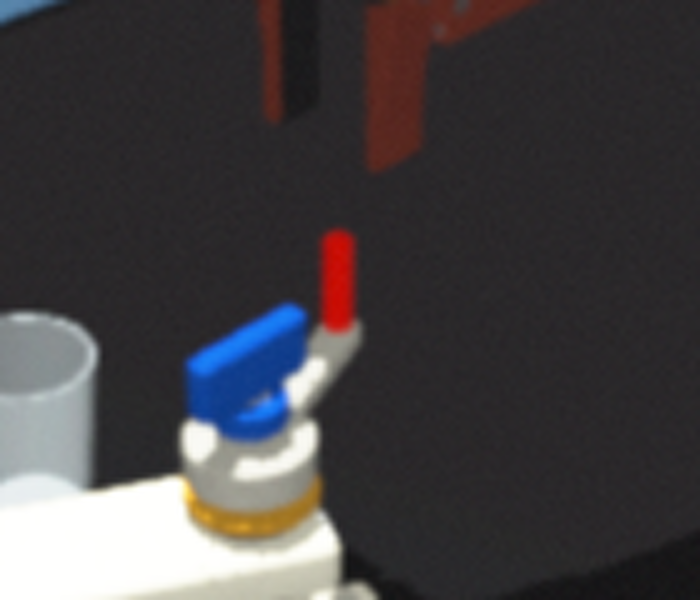

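The handle has swung and the wing is at 16–17°, centred near (0.5605, 0.0505). Move over the knob.

```bash
python3 -m jog '0 0 0 -0.016 0.0058 0 0.5;0 0 0 -0.016 0.0058 0 0.5;0 0 0 -0.016 0.0058 0 0.5;0 0 0 -0.016 0.0058 0 0.5;0 0 0 -0.012 0.004 0 0.5;0 0 0 0 0 0 0.5;0 0 0 0 0 0 0.5'; python3 - <<'E'
from h import *
o=st();R=Rot.from_quat(o["ee_rot"]).as_matrix();print(R.round(3))
print("to knob (tool)",(R.T@(np.array([.5605,.0505,.161])-o["position"])).round(4))
E
```

```text
time: 11.3
position: [0.5645, 0.0553, 0.2238]
ee_rot: [-0.144, 0.99, 0.001, -0.002]
contact_force: [-0.4, 0.1, 0.4]
width: 0.0439
t 11.3 p [0.5645 0.0553 0.2238] F [-0.38  0.08  0.36] M [ 0.029  0.045 -0.048] w 0.0439
[[-0.959 -0.285 -0.004]
 [-0.285  0.959  0.002]
 [ 0.003  0.003 -1.   ]]
to knob (tool) [ 0.005  -0.0037  0.0628]
```

```bash
python3 -m jog '0 0 0 0.0045 -0.0035 0 0.5;0 0 0 0 0 0 0.5;0 0 0 0 0 0.015 0.5;0 0 0 0 0 0.015 0.5;0 0 0 0 0 0.005 0.5;0 0 0 0 0 0 0.5'; python3 - <<'E'
from h import *
o=st();R=Rot.from_quat(o["ee_rot"]).as_matrix();print(R.round(3))
print("to knob (tool)",(R.T@(np.array([.5605,.0505,.161])-o["position"])).round(4))
S=robot.snapshot("scene");W=robot.snapshot("wrist")
cv2.imwrite("pics/k2.png",W["pixels"][:,:,::-1])
im=S["pixels"][100:220,220:360,::-1];cv2.imwrite("pics/k2s.png",cv2.resize(im,None,fx=5,fy=5,interpolation=cv2.INTER_CUBIC))
E
```

```text
time: 11.9
position: [0.559, 0.0473, 0.1892]
ee_rot: [-0.142, 0.99, 0.001, -0.001]
contact_force: [0.1, -0.4, 0.1]
width: 0.0441
t 11.9 p [0.559  0.0473 0.1892] F [ 0.13 -0.42  0.11] M [ 0.012 -0.022 -0.041] w 0.0441
[[-0.96  -0.281 -0.003]
 [-0.281  0.96   0.003]
 [ 0.002  0.003 -1.   ]]
to knob (tool) [-0.0024  0.0026  0.0282]
```

View pics/k2.png

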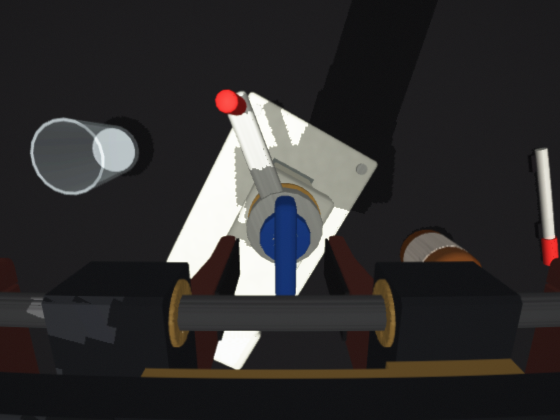

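View pics/k2s.png

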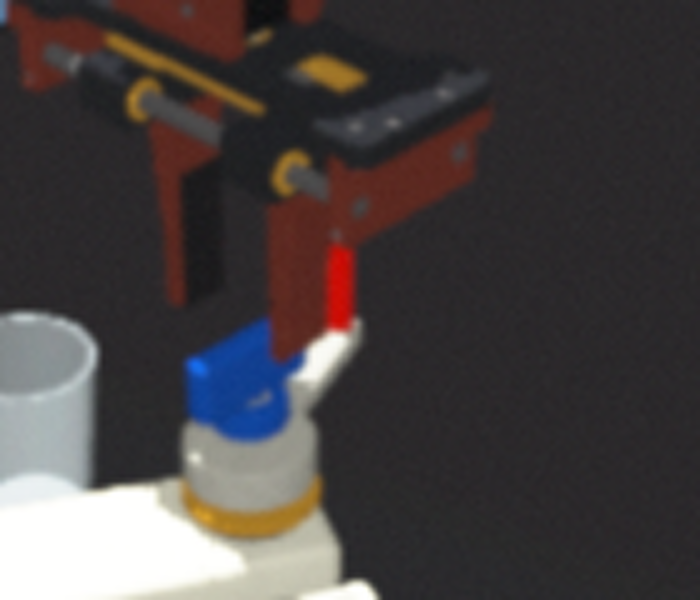

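The wing is at (286,245), parallel to the pads and between them. Centre and lower.

```bash
python3 -m jog '0 0 0 -0.002 0.0022 0 0.5;0 0 0 0 0 0.008 0.6;0 0 0 0 0 0.008 0.6;0 0 0 0 0 0.008 0.6;0 0 0 0 0 0 0.6;0 0 0 0 0 0 0.6'; python3 - <<'E'
from h import *
o=st();R=Rot.from_quat(o["ee_rot"]).as_matrix();print(R.round(3))
print("to knob (tool)",(R.T@(np.array([.5605,.0505,.161])-o["position"])).round(4))
S=robot.snapshot("scene");
im=S["pixels"][100:220,220:360,::-1];cv2.imwrite("pics/k3s.png",cv2.resize(im,None,fx=5,fy=5,interpolation=cv2.INTER_CUBIC))
E
```

```text
time: 12.6
position: [0.5618, 0.0508, 0.1651]
ee_rot: [-0.142, 0.99, 0.002, 0.0]
contact_force: [-0.7, 0.2, -0.5]
width: 0.0352
t 12.6 p [0.5618 0.0508 0.1651] F [-0.67  0.18 -0.48] M [-0.005  0.041 -0.02 ] w 0.0352
[[-0.96  -0.281  0.   ]
 [-0.281  0.96   0.003]
 [-0.001  0.003 -1.   ]]
to knob (tool) [0.0013 0.0001 0.0041]
```

View pics/k3s.png

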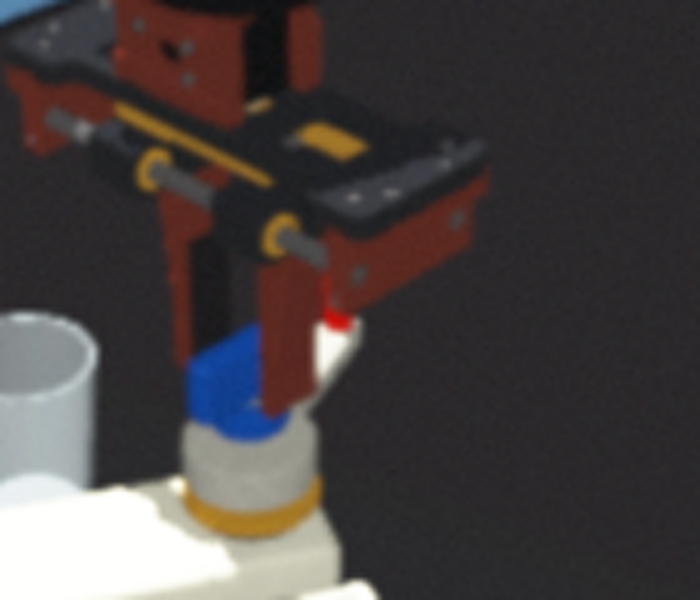

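```bash
python3 -m jog '0 0 0 0.001 0 0 1;0 0 0 0 0 0 1;0 0 0 0 0 0 1;0 0 0 0 0 0 1;0 0 0 0 0 0 1;0 0 0 0 0 0 1' 50; python3 - <<'E'
from h import *
o=st();R=Rot.from_quat(o["ee_rot"]).as_matrix();print(R.round(3))
E
python3 -m jog '0 0 0.07 0 0 0.0003 1;0 0 0 0 0 0 1;0 0 0 0 0 0 1'; python3 - <<'E'
from h import *
o=st();R=Rot.from_quat(o["ee_rot"]).as_matrix();print(np.degrees(np.arctan2(R[1,1],R[0,1])), R[:,2].round(3),o["joint_pos"].round(2))
E
```

```text
time: 13.25
position: [0.5611, 0.0499, 0.1656]
ee_rot: [-0.142, 0.99, 0.001, 0.001]
contact_force: [0.2, -0.9, -0.6]
width: 0.012
t 13.25 p [0.5611 0.0499 0.1656] F [ 0.23 -0.86 -0.56] M [-0.093 -0.098 -0.08 ] w 0.012
[[-0.96  -0.28   0.002]
 [-0.28   0.96   0.003]
 [-0.002  0.003 -1.   ]]
time: 13.55
position: [0.5612, 0.0499, 0.1652]
ee_rot: [-0.107, 0.994, 0.001, 0.001]
contact_force: [1.5, -0.4, -1.2]
width: 0.0115
t 13.55 p [0.5612 0.0499 0.1652] F [ 1.45 -0.38 -1.25] M [-0.123 -0.114 -0.31 ] w 0.0115
102.30010417701952 [ 0.002  0.003 -1.   ] [-0.51  0.34  0.4   1.88 -0.16  0.95  1.74]
```

```bash
cat > k.py <<'E'
from h import *
o=st();R=Rot.from_quat(o["ee_rot"]).as_matrix();print("yaw",np.degrees(np.arctan2(R[1,1],R[0,1])).round(2), R[:,2].round(3))
E
python3 -m jog '0 0 0.07 0 0 0.0003 1;0 0 0 0 0 0 1;0 0 0 0 0 0 1'>/dev/null; python3 k.py
python3 -m jog '0 0 0.07 0 0 0.0003 1;0 0 0 0 0 0 1;0 0 0 0 0 0 1'>/dev/null; python3 k.py
```

```text
t 13.85 p [0.5611 0.0498 0.1649] F [-0.38 -0.65 -1.4 ] M [-0.09  -0.181 -0.279] w 0.0119
yaw 98.49 [ 0.002  0.003 -1.   ]
t 14.15 p [0.5612 0.0498 0.1646] F [ 1.27 -0.1  -2.46] M [-0.116 -0.165 -0.328] w 0.0119
yaw 94.76 [ 0.002  0.003 -1.   ]
```

```bash
python3 -m jog '0 0 0.07 0 0 0.0006 1;0 0 0 0 0 0 1;0 0 0 0 0 0 1'>/dev/null; python3 k.py
python3 -m jog '0 0 0.07 0 0 0.0005 1;0 0 0 0 0 0 1;0 0 0 0 0 0 1'>/dev/null; python3 k.py
```

```text
t 14.45 p [0.5612 0.0498 0.1642] F [ 0.04 -0.37 -1.78] M [-0.148 -0.169 -0.362] w 0.0114
yaw 91.07 [ 0.002  0.003 -1.   ]
t 14.75 p [0.5612 0.0497 0.164 ] F [-0.07 -0.19 -1.44] M [-0.168 -0.125 -0.317] w 0.0116
yaw 87.4 [ 0.002  0.003 -1.   ]
```

```bash
python3 -m jog '0 0 0.07 0 0 0.0005 1;0 0 0 0 0 0 1;0 0 0 0 0 0 1'>/dev/null; python3 k.py
```

```text
t 15.05 p [0.5612 0.0497 0.1637] F [ 0.53 -0.17 -1.42] M [-0.16  -0.147 -0.307] w 0.0114
yaw 83.75 [ 0.002  0.003 -1.   ]
```

```bash
python3 -m jog '0 0 0.07 0 0 0.0005 1;0 0 0 0 0 0 1;0 0 0 0 0 0 1'>/dev/null; python3 k.py
```

```text
t 15.35 p [0.5612 0.0496 0.1634] F [-0.04 -0.22 -0.55] M [-0.215 -0.086 -0.263] w 0.0114
yaw 80.09 [ 0.002  0.003 -1.   ]
```

```bash
python3 -m jog '0 0 0.07 0 0 0.0005 1;0 0 0 0 0 0 1;0 0 0 0 0 0 1'>/dev/null; python3 k.py
```

```text
t 15.65 p [0.5612 0.0496 0.1632] F [ 0.19 -0.5  -0.34] M [-0.239 -0.018 -0.193] w 0.0117
yaw 76.45 [ 0.002  0.003 -1.   ]
```

```bash
python3 -m jog '0 0 0.07 0 0 0.0005 1;0 0 0 0 0 0 1;0 0 0 0 0 0 1'>/dev/null; python3 k.py
```

```text
t 15.95 p [0.5611 0.0495 0.1629] F [ 0.47 -0.32 -0.87] M [-0.221  0.023 -0.064] w 0.0118
yaw 72.82 [ 0.002  0.003 -1.   ]
```

```bash
python3 -m jog '0 0 0.04 0 0 0.0003 1;0 0 0 0 0 0 1;0 0 0 0 0 0 1'>/dev/null; python3 k.py; python3 - <<'E'
from h import *
S=robot.snapshot("scene")
im=S["pixels"][130:280,200:360,::-1];cv2.imwrite("pics/k5s.png",cv2.resize(im,None,fx=4.5,fy=4,interpolation=cv2.INTER_CUBIC))
E
```

```text
t 16.25 p [0.5612 0.0495 0.1628] F [-0.15 -0.74  0.  ] M [-0.302  0.008  0.267] w 0.0117
yaw 70.94 [ 0.002  0.002 -1.   ]
```

View pics/k5s.png

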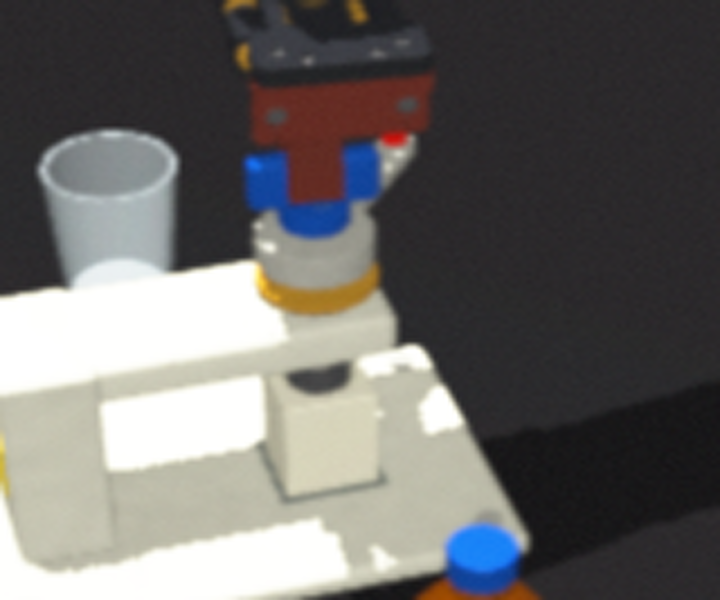

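The 0.04 step isn't comparable with the 0.07 ones, because friction relaxes differently. By angle since first rise I estimate 12–23 N, so one more standard step is safe and gives a comparable reading.

```bash
python3 -m jog '0 0 0.07 0 0 0.0005 1;0 0 0 0 0 0 1;0 0 0 0 0 0 1'>/dev/null; python3 k.py
```

```text
t 16.6 p [0.5611 0.0494 0.1626] F [ 0.07 -0.47  0.2 ] M [-0.304  0.094  0.068] w 0.0119
yaw 67.12 [ 0.002  0.002 -1.   ]
```

The rise is now about 0.38 N m. By angle (about 0.24–0.3 rad since contact) the foot force is about 20–28 N. The two disagree a bit, but both readings stay within the snug range. Release and go back to the pin.

```bash
python3 -m jog '0 0 0 0 0 0 0.8;0 0 0 0 0 0 0.6;0 0 0 0 0 0 0.6;0 0 0 0 0 -0.02 0.6;0 0 0 0 0 -0.025 0.55;0 0 0 0 0 -0.025 0.55;0 0 -0.13 0 0 0 0.55;0 0 -0.13 0 0 0 0.55;0 0 -0.13 0 0 0 0.55;0 0 -0.13 0 0 0 0.55;0 0 -0.13 0 0 0 0.55;0 0 -0.13 0 0 0 0.55;0 0 -0.13 0 0 0 0.55;0 0 -0.13 0 0 0 0.55;0 0 0 0 0 0 0.55'; python3 - <<'E'
from h import *
o=st();R=Rot.from_quat(o["ee_rot"]).as_matrix();print(R.round(3))
print("to pin (tool)",(R.T@(np.array([.492,-.0005,.154])-o["position"])).round(4))
T=robot.snapshot("top");S=robot.snapshot("scene")
im=S["pixels"][100:220,220:360,::-1];cv2.imwrite("pics/p1s.png",cv2.resize(im,None,fx=5,fy=5,interpolation=cv2.INTER_CUBIC))
for s in (T,S):
    X=cloud(s);r,b=masks(s)
    nl,L,stt,cen=cv2.connectedComponentsWithStats(r.astype(np.uint8))
    for i in range(1,nl):
        if stt[i][4]>10:
            x=X[L==i];print(stt[i],np.nanmedian(x,0).round(4))
E
```

```text
time: 18.1
position: [0.5611, 0.0519, 0.2356]
ee_rot: [-0.337, 0.942, 0.003, 0.002]
contact_force: [-0.3, 0.4, -0.2]
width: 0.0397
t 18.1 p [0.5611 0.0519 0.2356] F [-0.33  0.4  -0.17] M [0.052 0.01  0.04 ] w 0.0397
[[-0.773 -0.634  0.003]
 [-0.634  0.773  0.007]
 [-0.007  0.004 -1.   ]]
to pin (tool) [0.0872 0.003  0.081 ]
[163 212  13  15 101] [0.544  0.3869 0.0145]
[238  54  35  33 561] [0.5873 0.0581 0.4051]
[278  63   2  14  28] [0.541  0.0533 0.401 ]
[215  87   6  13  37] [0.6346 0.0135 0.3669]
[303 102   8  15  64] [0.5369 0.1333 0.3669]
[249 105   6  39 127] [0.5867 0.0394 0.311 ]
[278 115   7  34 152] [0.5535 0.0797 0.3089]
[284 145   7  21 138] [0.4941 0.0036 0.1842]
[367 351  17  23 240] [0.547  0.3907 0.0124]
```

View pics/p1s.png

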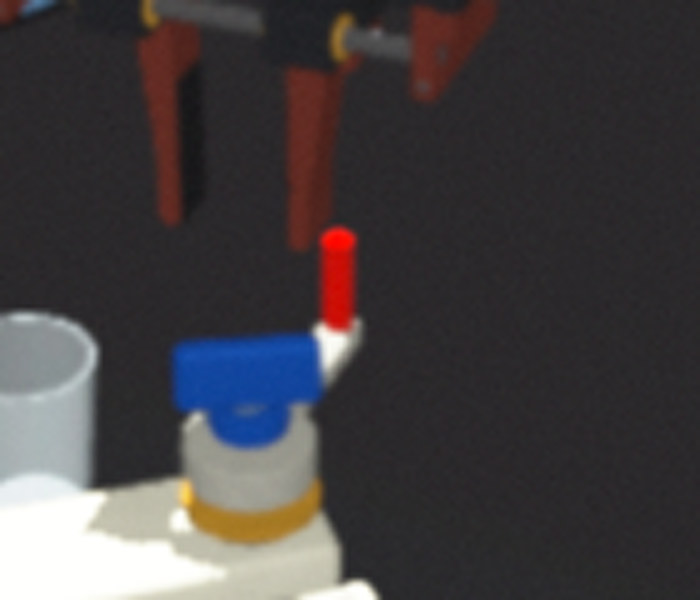

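The pin is where I left it. Move back over it.

```bash
python3 -m jog '0 0 0 0.017 0.0006 0 0.55;0 0 0 0.017 0.0006 0 0.55;0 0 0 0.017 0.0006 0 0.55;0 0 0 0.017 0.0006 0 0.55;0 0 0 0.01 0.0005 0.01 0.55;0 0 0 0 0 0.01 0.55;0 0 0 0 0 0 0.55'; python3 - <<'E'
from h import *
o=st();R=Rot.from_quat(o["ee_rot"]).as_matrix();print(R.round(3))
print("to pin (tool)",(R.T@(np.array([.492,-.0005,.154])-o["position"])).round(4))
E
```

```text
time: 18.9
position: [0.4947, 0.003, 0.2143]
ee_rot: [-0.327, 0.945, 0.003, 0.003]
contact_force: [-0.6, 0.1, -0.7]
width: 0.0395
t 18.9 p [0.4947 0.003  0.2143] F [-0.55  0.08 -0.66] M [ 0.034 -0.001  0.01 ] w 0.0395
[[-0.786 -0.618  0.003]
 [-0.618  0.786  0.008]
 [-0.008  0.004 -1.   ]]
to pin (tool) [ 0.0048 -0.0014  0.0602]
```

```bash
python3 -m jog '0 0 -0.015 0.0045 -0.0012 0 0.55;0 0 0 0 0 0 0.55;0 0 0 0 0 0.016 0.6;0 0 0 0 0 0.016 0.6;0 0 0 0 0 0.016 0.65;0 0 0 0 0 0.009 0.65;0 0 0 0 0 0 0.65;0 0 0 0 0 0 0.65'; python3 - <<'E'
from h import *
o=st();R=Rot.from_quat(o["ee_rot"]).as_matrix();print(R.round(3))
print("to pin (tool)",(R.T@(np.array([.492,-.0005,.154])-o["position"])).round(4))
W=robot.snapshot("wrist");cv2.imwrite("pics/p2.png",W["pixels"][:,:,::-1])
E
```

```text
time: 19.7
position: [0.4965, 0.0014, 0.1578]
ee_rot: [-0.335, 0.942, 0.003, 0.006]
contact_force: [-0.1, 0.5, 0.9]
width: 0.0309
t 19.7 p [0.4965 0.0014 0.1578] F [-0.07  0.55  0.91] M [0.022 0.088 0.025] w 0.0309
[[-0.775 -0.631  0.009]
 [-0.631  0.775  0.009]
 [-0.012  0.001 -1.   ]]
to pin (tool) [0.0047 0.0014 0.0038]
```

View pics/p2.png

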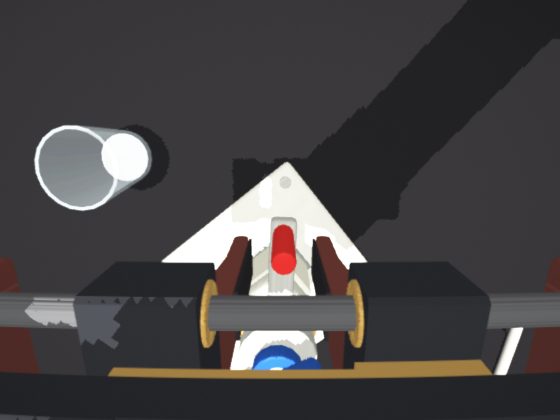

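The pin is at (284,250), centred between the pads. Shift 4 mm outward and close.

```bash
python3 -m jog '0 0 0 0.0045 0.0005 0.003 0.65;0 0 0 0 0 0 0.8;0 0 0 0 0 0 1;0 0 0 0 0 0 1;0 0 0 0 0 0 1;0 0 0 0 0 0 1' 30; cat > n.py <<'E'
from h import *
o=st();R=Rot.from_quat(o["ee_rot"]).as_matrix();d=o["position"][:2]-[.5611,.0491]
a=np.degrees(np.arctan2(*d[::-1]))%360
e=R.T@np.array([0,0,-1.])
print("F tool",(R.T@o["contact_force"]).round(2),"r",np.hypot(*d).round(4),"handle",a.round(1),"rel(ccw+)",np.radians(a-175.1).round(3),"yaw-handle",(np.degrees(np.arctan2(R[1,1],R[0,1]))+90-a).round(1),"tilt fix",(-e[1]).round(3),e[0].round(3))
E
python3 n.py
```

```text
time: 20.35
position: [0.4932, -0.0008, 0.1563]
ee_rot: [-0.335, 0.942, 0.003, 0.007]
contact_force: [-0.5, 0.2, -1.9]
width: 0.0112
t 20.35 p [ 0.4932 -0.0008  0.1563] F [-0.45  0.19 -1.93] M [ 0.087  0.015 -0.041] w 0.0112
F tool [0.26 0.43 1.93] r 0.0843 handle 216.3 rel(ccw+) 0.719 yaw-handle 2.9 tilt fix 0.001 0.015
```

```bash
python3 -m jog '0 0.007 0.05 -0.0003 0.007 0.0003 1;0 0.007 0.07 -0.0003 0.007 0.0003 1;0 0 0.07 -0.0003 0.007 0.0003 1;0 0 0.07 -0.0003 0.007 0.0003 1;0 0 0 0 0 0 1'; python3 n.py
```

```text
time: 20.85
position: [0.4825, 0.017, 0.155]
ee_rot: [-0.203, 0.979, -0.004, 0.004]
contact_force: [-2.6, 4.1, -0.3]
width: 0.0114
t 20.85 p [0.4825 0.017  0.155 ] F [-2.6   4.07 -0.29] M [1.211 0.459 0.044] w 0.0114
F tool [0.77 4.77 0.24] r 0.0849 handle 202.2 rel(ccw+) 0.473 yaw-handle 1.2 tilt fix -0.009 0.005
```

```bash
python3 -m jog '-0.004 0.002 0.05 -0.0003 0.007 0.0003 1;-0.004 0.002 0.06 -0.0003 0.007 0.0003 1;0 0 0.07 -0.0003 0.007 0.0003 1;0 0 0 0 0 0 1;0 0 0 0 0 0 1'; python3 n.py
python3 -m jog '0 0 0.06 -0.0003 0.007 0.0003 1;0 0 0.06 -0.0003 0.007 0.0003 1;0 0 0 0 0 0 1;0 0 0 0 0 0 1'; python3 n.py
```

```text
time: 21.35
position: [0.4777, 0.0326, 0.1541]
ee_rot: [-0.115, 0.993, -0.002, 0.002]
contact_force: [-0.5, -0.5, -0.8]
width: 0.0114
t 21.35 p [0.4777 0.0326 0.1541] F [-0.53 -0.47 -0.83] M [ 0.076 -0.075  0.057] w 0.0114
F tool [ 0.62 -0.33  0.83] r 0.085 handle 191.2 rel(ccw+) 0.28 yaw-handle 2.0 tilt fix -0.005 0.004
time: 21.75
position: [0.4763, 0.0429, 0.1535]
ee_rot: [-0.057, 0.998, -0.004, 0.003]
contact_force: [-0.4, 0.4, -2.3]
width: 0.0108
t 21.75 p [0.4763 0.0429 0.1535] F [-0.38  0.38 -2.25] M [ 0.236 -0.061  0.009] w 0.0108
F tool [0.34 0.44 2.25] r 0.0851 handle 184.2 rel(ccw+) 0.159 yaw-handle 2.3 tilt fix -0.008 0.005
```

```bash
python3 -m jog '-0.004 0.002 0.05 -0.0003 0.006 0.0005 1;-0.004 0.002 0.06 -0.0003 0.006 0.0004 1'>/dev/null; python3 n.py
python3 -m jog '0 0 0.05 -0.0003 0.006 0.0004 1'>/dev/null; python3 n.py
python3 -m jog '0 0 0 0 0 0 1;0 0 0 0 0 0 1'>/dev/null; python3 n.py
```

```text
t 21.95 p [0.4758 0.0507 0.153 ] F [-0.79 -3.79  2.26] M [-1.035  0.186  0.076] w 0.011
F tool [ 0.8  -3.79 -2.25] r 0.0853 handle 178.9 rel(ccw+) 0.066 yaw-handle 1.2 tilt fix -0.003 0.001
t 22.05 p [0.476  0.0546 0.1527] F [-1.02 -5.13  1.45] M [-0.956  0.139  0.171] w 0.0113
F tool [ 0.77 -5.19 -1.43] r 0.0853 handle 176.3 rel(ccw+) 0.021 yaw-handle 0.9 tilt fix -0.005 0.001
t 22.25 p [0.476  0.0553 0.1528] F [ 1.08  0.72 -2.1 ] M [ 0.157 -0.132  0.103] w 0.0114
F tool [-1.04  0.77  2.1 ] r 0.0853 handle 175.8 rel(ccw+) 0.013 yaw-handle 1.6 tilt fix -0.003 0.0
```

```bash
for i in 1; do python3 -m jog '0 0 0.035 -0.0001 0.0035 0.0003 1'>/dev/null; python3 n.py
python3 -m jog '0 0 0.035 -0.0001 0.0035 0.0003 1'>/dev/null; python3 n.py
python3 -m jog '0 0 0.035 -0.0001 0.0035 0.0003 1'>/dev/null; python3 n.py
python3 -m jog '0 0 0 0 0 0 1'>/dev/null; python3 n.py; done
```

```text
t 22.35 p [0.4761 0.0571 0.1526] F [-2.03 -4.32  2.92] M [-0.967  0.246  0.13 ] w 0.0113
F tool [ 1.68 -4.48 -2.9 ] r 0.0854 handle 174.6 rel(ccw+) -0.009 yaw-handle 0.9 tilt fix -0.005 0.0
t 22.45 p [0.4763 0.0591 0.1524] F [-3.07 -3.58  3.12] M [-0.601  0.366  0.223] w 0.0114
F tool [ 2.64 -3.92 -3.1 ] r 0.0853 handle 173.3 rel(ccw+) -0.031 yaw-handle 0.2 tilt fix -0.006 0.0
t 22.55 p [0.4767 0.0609 0.1523] F [-2.55 -3.85  2.68] M [-0.824  0.361  0.084] w 0.0113
F tool [ 1.95 -4.21 -2.65] r 0.0852 handle 172.0 rel(ccw+) -0.054 yaw-handle -0.5 tilt fix -0.008 0.0
t 22.65 p [0.4768 0.061  0.1524] F [-0.1   3.3  -2.62] M [ 0.948 -0.03   0.052] w 0.0115
F tool [0.58 3.27 2.6 ] r 0.0852 handle 172.0 rel(ccw+) -0.055 yaw-handle -0.4 tilt fix -0.007 0.0
```

```bash
for i in 1; do python3 -m jog '-0.003 0 0.04 -0.0002 0.005 0.0002 1'>/dev/null; python3 n.py
python3 -m jog '-0.003 0 0.04 -0.0002 0.005 0.0002 1'>/dev/null; python3 n.py
python3 -m jog '0 0 0.04 -0.0002 0.005 0.0002 1'>/dev/null; python3 n.py
python3 -m jog '0 0 0 0 0 0 1;0 0 0 0 0 0 1'>/dev/null; python3 n.py; done
```

```text
t 22.75 p [0.4773 0.0641 0.1522] F [-2.22 -6.12  2.25] M [-1.135  0.308  0.063] w 0.0113
F tool [ 1.05 -6.44 -2.21] r 0.0852 handle 169.8 rel(ccw+) -0.092 yaw-handle -0.5 tilt fix -0.006 -0.0
t 22.85 p [0.4779 0.0675 0.1519] F [-3.15 -4.57  3.47] M [-0.922  0.468  0.131] w 0.0114
F tool [ 2.05 -5.17 -3.44] r 0.0852 handle 167.6 rel(ccw+) -0.132 yaw-handle -0.5 tilt fix -0.005 -0.001
t 22.95 p [0.4785 0.0705 0.1517] F [-3.11 -4.67  4.18] M [-1.008  0.516  0.113] w 0.0112
F tool [ 1.78 -5.35 -4.14] r 0.0853 handle 165.4 rel(ccw+) -0.169 yaw-handle -0.7 tilt fix -0.006 -0.002
t 23.15 p [0.4787 0.071  0.1518] F [ 0.03  1.06 -0.05] M [ 0.082 -0.088  0.052] w 0.0111
F tool [0.24 1.03 0.05] r 0.0853 handle 165.1 rel(ccw+) -0.175 yaw-handle -0.1 tilt fix -0.005 -0.001
```

```bash
for i in 1; do python3 -m jog '-0.003 0 0.04 -0.0002 0.005 0.0002 1'>/dev/null; python3 n.py
python3 -m jog '-0.003 0 0.04 -0.0002 0.005 0.0003 1'>/dev/null; python3 n.py
python3 -m jog '0 0 0.04 -0.0002 0.005 0.0003 1'>/dev/null; python3 n.py
python3 -m jog '0 0 0 0 0 0 1;0 0 0 0 0 0 1'>/dev/null; python3 n.py; done
```

```text
t 23.25 p [0.4795 0.0739 0.1516] F [-4.33 -7.18  4.85] M [-1.284  0.669  0.067] w 0.0113
F tool [ 2.02 -8.16 -4.81] r 0.0853 handle 163.1 rel(ccw+) -0.21 yaw-handle -0.3 tilt fix -0.004 -0.002
t 23.35 p [0.4804 0.0769 0.1513] F [-3.6  -5.85  7.96] M [-1.115  0.853  0.154] w 0.0112
F tool [ 1.46 -6.74 -7.93] r 0.0854 handle 161.0 rel(ccw+) -0.246 yaw-handle -0.6 tilt fix -0.003 -0.003
t 23.45 p [0.4814 0.0794 0.1512] F [-5.14 -5.34  6.88] M [-1.272  0.995  0.053] w 0.0111
F tool [ 2.81 -6.91 -6.83] r 0.0853 handle 159.2 rel(ccw+) -0.278 yaw-handle -1.1 tilt fix -0.006 -0.004
t 23.65 p [0.4815 0.0797 0.1513] F [-0.56  0.48 -1.4 ] M [ 0.13  -0.017 -0.007] w 0.0114
F tool [0.69 0.25 1.4 ] r 0.0853 handle 159.0 rel(ccw+) -0.282 yaw-handle -0.7 tilt fix -0.005 -0.004
```

```bash
for i in 1; do python3 -m jog '-0.003 0 0.03 -0.0002 0.004 0.0003 1'>/dev/null; python3 n.py
python3 -m jog '-0.003 0 0.03 -0.0002 0.005 0.0003 1'>/dev/null; python3 n.py
python3 -m jog '0 0 0.03 -0.0002 0.005 0.0003 1'>/dev/null; python3 n.py
python3 -m jog '0 0 0.03 -0.0002 0.005 0.0003 1'>/dev/null; python3 n.py
python3 -m jog '0 0 0 0 0 0 1;0 0 0 0 0 0 1'>/dev/null; python3 n.py; done
```

```text
t 23.75 p [0.4821 0.0816 0.151 ] F [-6.23 -6.62 10.26] M [-1.45   1.347  0.049] w 0.0116
F tool [  3.12  -8.61 -10.2 ] r 0.0854 handle 157.7 rel(ccw+) -0.304 yaw-handle -1.2 tilt fix -0.005 -0.005
t 23.85 p [0.4831 0.084  0.1508] F [-6.32 -6.87 10.43] M [-1.45   1.233  0.099] w 0.0114
F tool [  2.84  -8.97 -10.37] r 0.0854 handle 155.9 rel(ccw+) -0.335 yaw-handle -1.2 tilt fix -0.005 -0.007
t 23.95 p [0.4841 0.0861 0.1507] F [-7.4  -5.93 10.95] M [-1.344  1.407  0.068] w 0.0109
F tool [  3.96  -8.75 -10.85] r 0.0855 handle 154.3 rel(ccw+) -0.363 yaw-handle -1.5 tilt fix -0.008 -0.009
t 24.05 p [0.485  0.0882 0.1506] F [-8.06 -6.58 10.3 ] M [-1.507  1.5    0.014] w 0.0109
F tool [  3.95  -9.8  -10.14] r 0.0855 handle 152.8 rel(ccw+) -0.389 yaw-handle -1.9 tilt fix -0.012 -0.011
t 24.25 p [0.4852 0.0883 0.1508] F [-1.89 -0.48 -0.56] M [ 0.1   -0.013  0.008] w 0.0112
F tool [ 1.41 -1.33  0.59] r 0.0854 handle 152.7 rel(ccw+) -0.391 yaw-handle -1.8 tilt fix -0.012 -0.011
```

```bash
for i in 1; do python3 -m jog '-0.006 -0.005 0.04 -0.0002 0.004 0 1'>/dev/null; python3 n.py
python3 -m jog '-0.006 -0.005 0.04 -0.0002 0.005 0 1'>/dev/null; python3 n.py
python3 -m jog '0 0 0 0 0 0 1;0 0 0 0 0 0 1'>/dev/null; python3 n.py; done
```

```text
t 24.35 p [0.486  0.0897 0.1505] F [-7.23 -7.19  9.07] M [-1.51   1.342  0.207] w 0.0111
F tool [ 2.47 -9.99 -8.95] r 0.0854 handle 151.6 rel(ccw+) -0.41 yaw-handle -3.1 tilt fix -0.01 -0.007
t 24.45 p [0.4872 0.0916 0.1503] F [-7.8  -5.58  9.82] M [-1.262  1.419  0.153] w 0.011
F tool [ 3.39 -9.06 -9.74] r 0.0852 handle 150.1 rel(ccw+) -0.437 yaw-handle -4.0 tilt fix -0.008 -0.003
t 24.65 p [0.4874 0.0918 0.1505] F [-1.46 -0.07  0.4 ] M [-0.001  0.115  0.164] w 0.0114
F tool [ 1.17 -0.87 -0.4 ] r 0.0852 handle 149.9 rel(ccw+) -0.439 yaw-handle -3.8 tilt fix -0.007 -0.002
```

```bash
for i in 1; do python3 -m jog '-0.004 0 0.01 -0.0002 0.005 0 1'>/dev/null; python3 n.py
python3 -m jog '-0.004 0 0.01 -0.0002 0.005 0 1'>/dev/null; python3 n.py
python3 -m jog '0 0 0 0 0 0 1;0 0 0 0 0 0 1'>/dev/null; python3 n.py; done
```

```text
t 24.75 p [0.4884 0.0937 0.1502] F [-10.18  -6.92  10.56] M [-1.694  1.927  0.138] w 0.0107
F tool [  4.53 -11.55 -10.46] r 0.0853 handle 148.4 rel(ccw+) -0.465 yaw-handle -2.9 tilt fix -0.007 -0.005
t 24.85 p [0.4893 0.0954 0.1501] F [-9.06 -5.74 12.63] M [-1.304  1.843  0.033] w 0.0112
F tool [  4.2  -10.02 -12.51] r 0.0854 handle 147.2 rel(ccw+) -0.487 yaw-handle -2.3 tilt fix -0.008 -0.007
t 25.05 p [0.4895 0.0955 0.1503] F [-1.93 -0.01  1.6 ] M [0.041 0.134 0.045] w 0.0111
F tool [ 1.59 -1.13 -1.58] r 0.0853 handle 147.1 rel(ccw+) -0.489 yaw-handle -2.2 tilt fix -0.008 -0.007
```

```bash
for i in 1; do python3 -m jog '-0.004 0 0.015 -0.0002 0.005 0 1'>/dev/null; python3 n.py
python3 -m jog '-0.004 0 0.015 -0.0002 0.005 0 1'>/dev/null; python3 n.py
python3 -m jog '0 0 0 0 0 0 1;0 0 0 0 0 0 1'>/dev/null; python3 n.py; done
```

```text
t 25.15 p [0.4906 0.0974 0.15  ] F [-10.04  -8.86  11.46] M [-2.045  2.268  0.02 ] w 0.011
F tool [  3.01 -13.17 -11.32] r 0.0855 handle 145.6 rel(ccw+) -0.515 yaw-handle -1.6 tilt fix -0.009 -0.009
t 25.25 p [0.4918 0.0993 0.1498] F [-9.34 -5.91 13.71] M [-1.416  1.953 -0.056] w 0.0112
F tool [  4.05 -10.47 -13.57] r 0.0856 handle 144.1 rel(ccw+) -0.542 yaw-handle -1.1 tilt fix -0.009 -0.012
t 25.45 p [0.4919 0.0994 0.1501] F [-1.97  0.5   1.64] M [-0.028  0.168 -0.021] w 0.0112
F tool [ 1.89 -0.8  -1.61] r 0.0855 handle 144.0 rel(ccw+) -0.543 yaw-handle -1.1 tilt fix -0.009 -0.012
```

The push peaked at about 13 N, which the table puts at 80–90 N clamp. By angle it's 45–55 N. Both are within range, so stop, release and retreat upward.

```bash
python3 -m jog '0 0 0 0 0 0 0.8;0 0 0 0 0 0 0.65;0 0 0 0 0 0 0.6;0 0 0 0 0 -0.015 0.6;0 0 0 0 0 -0.025 0.6;0 0 0 0 0 -0.03 0.6;0 0 0 0.01 0 -0.03 0.6;0 0 0 0.02 0 -0.02 0.6;0 0 0 0.02 0 0 0.6;0 0 0 0 0 0 0.6;0 0 0 0 0 0 0.6'; python3 - <<'E'
from h import *
st()
S=robot.snapshot("scene");T=robot.snapshot("top")
cv2.imwrite("pics/f_s.png",S["pixels"][:,:,::-1]);cv2.imwrite("pics/f_t.png",T["pixels"][:,:,::-1])
for s in (T,S):
    X=cloud(s)
    for m in masks(s):
        nl,L,stt,cen=cv2.connectedComponentsWithStats(m.astype(np.uint8))
        for i in range(1,nl):
            if stt[i][4]>15:
                x=np.nanmedian(X[L==i],0)
                if x[0]>.4 and x[2]<.25: print(stt[i],x.round(3))
E
```

```text
time: 26.55
position: [0.4543, 0.1301, 0.2743]
ee_rot: [0.319, 0.948, -0.003, -0.006]
contact_force: [-0.2, -0.3, 0.5]
width: 0.0348
t 26.55 p [0.4543 0.1301 0.2743] F [-0.22 -0.31  0.47] M [-0.018  0.03   0.003] w 0.0348
[163 212  13  14  96] [0.544 0.387 0.015]
[107 109  50  18  85] [0.816 0.489 0.015]
[214 187  12  12 109] [0.59  0.235 0.13 ]
[296 186  13  25 186] [0.559 0.051 0.208]
[310 173   9  22 147] [0.494 0.104 0.178]
[367 351  17  23 241] [0.547 0.39  0.012]
[184  60  30  15 210] [ 0.402 -0.713  0.082]
[254 166  31  23 556] [0.562 0.056 0.194]
[299 262  17  16 206] [0.594 0.243 0.128]
```

View pics/f_s.png

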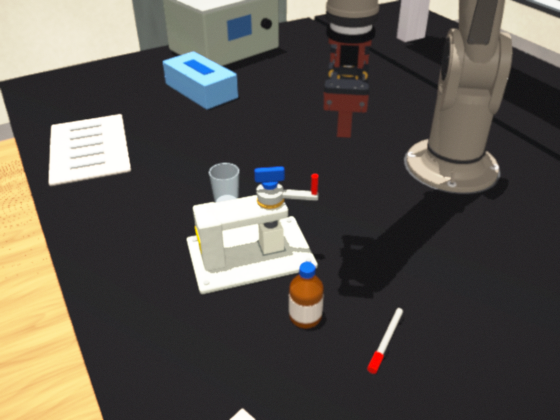

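View pics/f_t.png

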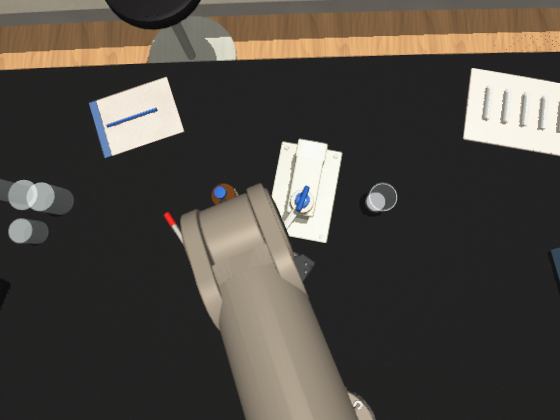

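The robot is clear, the bystanders haven't moved, the handle points to about 144°, and the pin is at scene (315,184). Last check: did the wing keep its angle? The tool turned it 39°, so I expect about −23°.

```bash
python3 - <<'E'
from h import *
for n in ("scene","top"):
    s=robot.snapshot(n);X=cloud(s);b=masks(s)[1]
    x=X[b];t=x[(np.hypot(x[:,0]-.561,x[:,1]-.05)<.04)&(x[:,2]>.204)&(x[:,2]<.216)]
    v=np.linalg.svd(t[:,:2]-t[:,:2].mean(0))[2][0];print(n,len(t),t.mean(0).round(4),np.degrees(np.arctan2(v[1],v[0]))%180,cv2.minAreaRect((t[:,:2]*1000).astype(np.float32)))
E
```

```text
scene 137 [0.5628 0.0529 0.2074] 156.70922344632558 ((561.4052124023438, 52.74528503417969), (14.908754348754883, 54.221458435058594), 62.983558654785156)
top 131 [0.5586 0.0507 0.2096] 156.92435385689174 ((558.9838256835938, 50.89943313598633), (11.575676918029785, 53.65559005737305), 67.58053588867188)
```

```bash
python3 -c "
from plant import robot
print(robot.close_job())"
```

```text
the job is handed in; nothing more can be done
None
```

I slackened the nut, lowered the spindle onto the block, tightened the nut again and handed the job in at about 26.7 s. There was no verdict, so the final forces below are my estimates.

- **Slackening:** I swung the handle 0.71 rad anticlockwise. The push held at the pin fell below 1 N, so the nut was slack.
- **Setting the spindle:** I turned the knob 0.68 rad clockwise. The resisting torque began to rise after about 0.4–0.45 rad. The last picture shows the wing at −23.2°, so it did not slip in the grip and stayed put when the nut was tightened.
- **Tightening:** I swung the handle clockwise to 0.54 rad past where it first stood. The highest push was about 13 N.
- **Clear of everything:** The gripper is raised clear and reads about 0 N. The bottle and probe measure within about 1 mm of their first positions, and the beaker looks unmoved in the pictures.

**What failed or disagreed:**
- **Finger length:** The real finger ends are about 27 mm above the reported tool point. The first grip on the pin therefore slipped off its top without moving it. I measured the difference from the scene depth picture and allowed for it.
- **Foot force:** The turn after contact suggests about 20–28 N. The torque rise of 0.38 N m suggests more, about 50 N. The torque readings also shifted with step size, so I trusted the angle.
- **Nut clamp:** The turn suggests about 50 N and the peak push 80–90 N, both within the 40–130 N range.

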